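# Feel along a cam profile with a ball stylus

### The arm

A 6-joint arm with a two-finger parallel gripper is mounted at the origin on a cart in front of the work surface, level with it; the furniture and walls round the work are solid. World frame = base frame: x ahead of the robot, y to its left, z up, the work surface at z = 0. Lengths are in m, angles in rad, forces in N, time in s.
With the tool pointing down it reaches from about 0.275 to 0.775 m from the base axis. Payload 14.6 kg.
Tool frame: the origin (TCP) lies at the very end of the fingers, on their centre line; the grasp point (between the pads) lies bot.pinch_z behind it (bot.pinch_z is the distance from the TCP to the grasp point, in m); z points along the fingers, y is the line along which they close (so a half turn about z gives the same grasp; the last joint's range is limited). The gripper opens to 85 mm and grips with 20 to 120 N. Pads are 22 mm wide; open, the fingers measure 114 mm over their backs; the gripper's body (76 mm by 85 mm) begins 54 mm behind the grasp point. The pads swing forward as they close: fully open they stand 13 mm farther back than shut.
Start: joints at [1.117, 0.263, -0.048, 1.259, 0, 1.415], TCP at [0.155, 0.502, 0.192] pointing down, gripper open.
Joint ranges: [-2.65, 2.65], [-0.89, 1.7], [-1.18, 1.37], [-2.13, 2.11], [-1.35, 1.29], [-3.14, 3.14]. Speed limits (rad/s): [1.89, 1.89, 2.57, 2.79, 3.14, 3.14].

### API

Orientations are given as a unit quaternion [w, x, y, z].
In Python, from plant import telemetry, viewer, bot gives the robot as it stands.
- The arm moves only by the shell command python3 -m jog 'ROWS' [FORCE]. ROWS is JSON, a list of rows, each an object with "gripper": the finger opening in cm, from 0 to 8.54; "travel": the shift along the tool's x, y, z in cm, a list of three; "yaw": the turn about the tool's z in degrees. A call has 1 to 20 rows; each row shifts and turns the commanded pose from where the row before left it, along the tool's axes as they then stand; what a row does not reach is not made up. A row lasts 1/12 s, in which the tool goes at most 41.7 mm and 7.16 degrees, less where a joint would pass 70% of its speed; a pose out of reach is approached as far as the arm can. A call is refused whole if a number of a shift passes 4.17 or a number of a turn 7.16, either way. A call with a gripper value outside its range is refused whole. The fingers move at their own pace and stop on an object; FORCE is the grip in N (left out, the last holds). Time passes only in rows, so rows that do not move let the fingers close. It gives the time, the measured TCP pose, the force, the opening and the grip force at its end, in the units of the state.
- telemetry.read_state(): the state, without advancing time (a new reading comes with each control period).
- viewer.read_camera(name): name is "scene" or "top" or "wrist"; returns a dict with "image" (420x560x3 uint8, blue, green, red), "vertical_fov" (degrees; the focal length in pixels is half the picture's height over the tangent of half this angle, whatever the lens; pixels are square), "cx", "cy" (the principal point, pixels), "pose" (4x4, takes a point from camera to world coordinates). Camera axes: x right, y up, looking along -z (the intrinsics and any distortion apply to the point x, -y, -z); pixel columns grow to the right and rows downward; lengths in m; the calibration is good to about 2 mm. The wrist camera is an equidistant fisheye: a pixel r from the principal point sees the ray r / f radians off the axis. A picture is of the moment at which its call begins. There is no depth.
- bot.job_done(): hands the job in; it is judged then, once.
The state is a dict: "t": time; "qpos": joint angles; "dq": joint speeds; "joint_torque": joint torques, N m; "eef_pos": TCP position; "eef_rot": TCP orientation; "force": force on the tool from outside, world axes, zero at the start; "moment": the same for the moment, N m; "grip_width": finger opening in m; "grip_force": force on a finger pad.
Only numpy, scipy, OpenCV 4.12 (cv2) and the standard library are available. Lean on these libraries where they do the work, as an engineer would, in place of code of your own. Each camera call takes 0.05 s, during which the arm holds its last target. There are 200 camera calls.

### The job

Check the edge of the steel cam in its fixture for burrs: take the ball-ended stylus from its stand, put its ball in the corner between the cam's front edge and the tall stop, and run it once along the whole curved edge, over the lobe, to the corner at the low stop. Keep the stylus upright and its ball below the cam's top, clear of the base plate and touching the edge all the way, with a light, even press of a few newtons (never over 15). Then set the stylus back in its stand and let go, leaving everything else where it lies.

Things in the scene. Friction and masses are not known exactly. Their poses are not given: they have to be found in the camera images.
- stylus: Rigid stylus upright in the stand, 113 mm long, about 0.12 kg. Up from its lowest point: ball 12 mm across, shaft 9 mm across, collar 28 mm across at 46 to 51 mm, square black handle 16 x 16 mm at 51 to 109 mm, small button. Origin: lowest point of the ball; z up the handle, x and y square to its flats. Grip two flats some 76 mm above the origin, firmly (80 N or more), or it turns in the fingers.
- stylus_ball (a point): Centre of the stylus's ball, 6 mm above the stylus's origin; the ball's radius is 6 mm.
- stand: Fixed aluminium block 56 x 56 x 48 mm with an upright hole 20 mm wide through its middle. The stylus hangs in it with the collar resting on the block's top, the ball 2 mm above the bench. Origin: centre of its underside, on the hole's axis; z up. (The mesh gate and green pallet seen between cart and bench are only picture: they do not bar the arm.)
- cam_fixture: Fixed aluminium base plate 145 x 233 x 6 mm with a tall stop at its +y end (robot's left), a low one at -y and between them a steel cam 22 mm thick (its top 28 mm above the bench). Origin: on the bench, midway between the stops; x to the back, y to the tall stop, z up. The cam is clamped in slots, up to 8 mm fore or aft and 0.08 rad turned: this pose is the base's, not the cam's.
- tall_stop (a point): On the inner face (facing -y) of the tall stop, at its top, 46 mm above the bench; the stop is a steel bar along x, 14 mm thick, round-nosed, reaching 48 mm in front of this point and 25 mm behind it. Cam clamped straight: a ball in the corner of stop and edge has its centre 6 mm from here along the base's -y.
- low_stop (a point): The same on the inner face (facing +y) of the low, square-nosed stop, 28 mm above the bench; 183 mm from tall_stop. A ball in this corner has its centre 6 mm from here along the base's +y (and within some 15 mm along x). The cam's edge, facing -x: 25 mm straight, hollow, lobe some 26 mm proud, hollow, straight; smooth, radii 40 mm and up, slopes to 45 degrees; the exact line must be felt.
- tape_roll: Bystander: flat roll of blue tape 104 mm across, 25 mm high, in front of the work.
- elbow: Bystander: grey pipe elbow 64 x 64 x 33 mm.
- spanner: Bystander: small spanner 167 mm long, 5 mm high.
- cold_chisel: Bystander: cold chisel 173 mm long, 20 mm high.
- tee: Bystander: grey pipe tee 96 x 68 x 39 mm.
Mind the look-alikes: they are no part of the job. Of the things that look like the stylus, take the one that is farthest to the robot's right at the start.

How it is judged:
On the way, in this order (a step that is already met when the one before it is completed fails the run):
1. the stylus is gripped and lifted clear of its stand (z of stylus in the frame of stand above 0.053 m and contact force between the fingers and stylus above 1 N), for 0.2 s.
2. place 1 of 9: the ball touches the cam in the corner by the tall stop, pressing over 1 N, below the cam's top, clear of the base plate, stylus upright within 0.25 rad (height (world z) of stylus_ball between 0.0135 and 0.026 m and y of stylus_ball in the frame of cam_fixture between 0.071 and 0.086 m and x of stylus_ball in the frame of cam_fixture below -0.01 m and contact force between stylus and cam_fixture above 1 N and angle between stylus's own z axis and vertical below 0.25 rad), for 0.1 s.
3. place 2 of 9: the ball touches the cam further along the edge, pressing over 1 N, below the cam's top, clear of the base plate, stylus upright within 0.25 rad (height (world z) of stylus_ball between 0.0135 and 0.026 m and y of stylus_ball in the frame of cam_fixture between 0.0514 and 0.0664 m and x of stylus_ball in the frame of cam_fixture below -0.01 m and contact force between stylus and cam_fixture above 1 N and angle between stylus's own z axis and vertical below 0.25 rad), for 0.1 s.
4. place 3 of 9: the ball touches the cam further along the edge, pressing over 1 N, below the cam's top, clear of the base plate, stylus upright within 0.25 rad (height (world z) of stylus_ball between 0.0135 and 0.026 m and y of stylus_ball in the frame of cam_fixture between 0.0318 and 0.0467 m and x of stylus_ball in the frame of cam_fixture below -0.01 m and contact force between stylus and cam_fixture above 1 N and angle between stylus's own z axis and vertical below 0.25 rad), for 0.1 s.
5. place 4 of 9: the ball touches the cam further along the edge, pressing over 1 N, below the cam's top, clear of the base plate, stylus upright within 0.25 rad (height (world z) of stylus_ball between 0.0135 and 0.026 m and y of stylus_ball in the frame of cam_fixture between 0.0121 and 0.0271 m and x of stylus_ball in the frame of cam_fixture below -0.01 m and contact force between stylus and cam_fixture above 1 N and angle between stylus's own z axis and vertical below 0.25 rad), for 0.1 s.
6. place 5 of 9: the ball touches the cam further along the edge, pressing over 1 N, below the cam's top, clear of the base plate, stylus upright within 0.25 rad (height (world z) of stylus_ball between 0.0135 and 0.026 m and y of stylus_ball in the frame of cam_fixture between -0.0075 and 0.0075 m and x of stylus_ball in the frame of cam_fixture below -0.01 m and contact force between stylus and cam_fixture above 1 N and angle between stylus's own z axis and vertical below 0.25 rad), for 0.1 s.
7. place 6 of 9: the ball touches the cam further along the edge, pressing over 1 N, below the cam's top, clear of the base plate, stylus upright within 0.25 rad (height (world z) of stylus_ball between 0.0135 and 0.026 m and y of stylus_ball in the frame of cam_fixture between -0.0271 and -0.0121 m and x of stylus_ball in the frame of cam_fixture below -0.01 m and contact force between stylus and cam_fixture above 1 N and angle between stylus's own z axis and vertical below 0.25 rad), for 0.1 s.
8. place 7 of 9: the ball touches the cam further along the edge, pressing over 1 N, below the cam's top, clear of the base plate, stylus upright within 0.25 rad (height (world z) of stylus_ball between 0.0135 and 0.026 m and y of stylus_ball in the frame of cam_fixture between -0.0467 and -0.0317 m and x of stylus_ball in the frame of cam_fixture below -0.01 m and contact force between stylus and cam_fixture above 1 N and angle between stylus's own z axis and vertical below 0.25 rad), for 0.1 s.
9. place 8 of 9: the ball touches the cam further along the edge, pressing over 1 N, below the cam's top, clear of the base plate, stylus upright within 0.25 rad (height (world z) of stylus_ball between 0.0135 and 0.026 m and y of stylus_ball in the frame of cam_fixture between -0.0664 and -0.0514 m and x of stylus_ball in the frame of cam_fixture below -0.01 m and contact force between stylus and cam_fixture above 1 N and angle between stylus's own z axis and vertical below 0.25 rad), for 0.1 s.
10. place 9 of 9: the ball touches the cam in the corner by the low stop, pressing over 1 N, below the cam's top, clear of the base plate, stylus upright within 0.25 rad (height (world z) of stylus_ball between 0.0135 and 0.026 m and y of stylus_ball in the frame of cam_fixture between -0.086 and -0.071 m and x of stylus_ball in the frame of cam_fixture below -0.01 m and contact force between stylus and cam_fixture above 1 N and angle between stylus's own z axis and vertical below 0.25 rad), for 0.1 s.
At the end, for the whole second after the job is handed in: The stylus hangs in its stand again: within 7 mm of the hole's axis, collar down to within 4 mm of the block's top, upright within 0.1 rad, at rest and let go (horizontal distance between stylus and stand below 0.007 m and z of stylus in the frame of stand below 0.006 m and angle between stylus's own z axis and vertical below 0.1 rad and linear speed of stylus below 0.02 m/s and contact force between each of the fingers, the arm and stylus below 0.1 N); the robot touches nothing.
It fails at once if the stylus presses the cam or the fixture with more than 15 N (contact force between stylus and cam_fixture above 15 N).
It fails at once if a bystander is shifted more than 20 mm (distance of any of tape_roll, elbow, spanner, cold_chisel, tee from where it was at the start of the episode above 0.02 m).
It also fails if it takes over 72 s, if anything falls off the work surface, if the arm or the gripper's body presses on something with over 40 N, if the wrist force passes 120 N, or if a joint passes its speed limit or range.

## Working session

There is one attempt and no reset: what is moved stays moved. The work goes in short steps, Python scripts to look and compute and a shell command to move; the robot and the scene stay as the last step left them, time stands still between calls to the robot, and variables do not carry over. Pictures are saved under pics/ and viewed, at most 10 in all, crops included, and the job is handed in when it is done.

```bash
mkdir -p pics; ls
python3 - <<'E'
from plant import telemetry, viewer, bot
import cv2
s=telemetry.read_state(); print({k:s[k] for k in('t','eef_pos','eef_rot','force','grip_width')},bot.pinch_z)
for n in('scene','top'):
    c=viewer.read_camera(n); cv2.imwrite(f'pics/{n}0.png',c['image']); print(n,c['vertical_fov'],c['cx'],c['cy'],c['pose'])
E
```

```text
pics
{'t': 0.0, 'eef_pos': array([0.15439539, 0.50144251, 0.1918194 ]), 'eef_rot': array([-1.65336024e-04,  1.48826109e-01,  9.88863241e-01, -5.01770434e-04]), 'force': array([-0.3177797 ,  0.15495595, -0.6749374 ]), 'grip_width': 0.08556053048831434} 0.0187
scene 54.20091282573654 279.6515418082886 207.9693393667482 [[ 0.64827808  0.48802589 -0.5844367  -0.11998609]
 [-0.76136311  0.42341709 -0.49096251 -0.70645794]
 [ 0.00785806  0.76324878  0.64605693  0.66654082]
 [ 0.          0.          0.          1.        ]]
top 46.997190205392634 280.2347101062467 210.96198705272693 [[-0.00814379  0.99307017 -0.11724038  0.28134383]
 [-0.99978758 -0.01030609 -0.01784892 -0.2771779 ]
 [-0.01893352  0.11707012  0.99294315  1.19624817]
 [ 0.          0.          0.          1.        ]]
```

View pics/scene0.png

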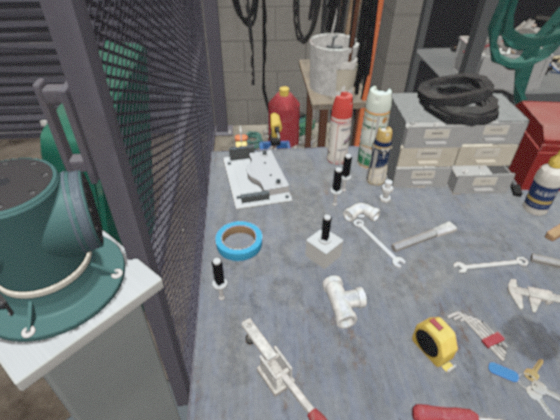

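View pics/top0.png

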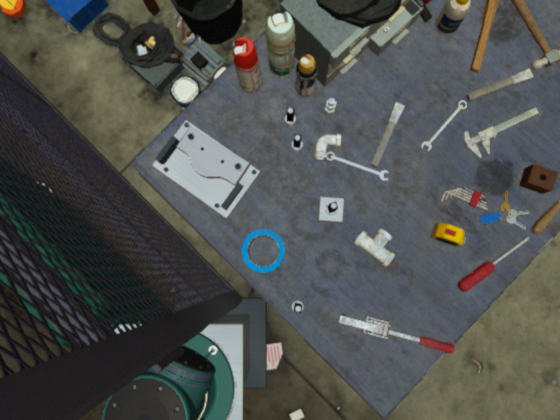

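The scene shows the stylus in its stand at about (325,230), and the fixture at (257,178). In the top view the stand is at (331,208), the fixture's corners are about (187,122), (260,172), (227,216) and (153,165), and the tape is at (263,251). Loose look-alikes stand at (290,115), (297,142) and (298,307). The one in the stand is farthest right, so it's the one to take.

```bash
cat > h.py <<'E'
import numpy as np, cv2
from plant import telemetry, viewer, bot
def f_of(c): return 210/np.tan(np.radians(c['vertical_fov'])/2)
def ray(c,u,v,fish=False):
    f=f_of(c); a=np.array([(u-c['cx'])/f,-(v-c['cy'])/f])
    if fish:
        r=np.hypot(*a); d=np.array([*(a/r*np.sin(r) if r>1e-9 else a),-np.cos(r)])
    else: d=np.array([*a,-1.])
    P=np.array(c['pose']); return P[:3,3],P[:3,:3]@d
def onz(c,u,v,z,fish=False):
    o,d=ray(c,u,v,fish); return o+d*(z-o[2])/d[2]
def tri(*rs):
    A=0;b=0
    for o,d in rs:
        d=d/np.linalg.norm(d); M=np.eye(3)-np.outer(d,d); A=A+M; b=b+M@o
    return np.linalg.solve(A,b)
E
python3 - <<'E'
from h import *
t=viewer.read_camera('top'); s=viewer.read_camera('scene')
a=cv2.resize(t['image'][110:230,140:270],None,fx=6,fy=6,interpolation=2)[:600]
a=cv2.resize(t['image'][115:220,148:268],None,fx=5,fy=5,interpolation=2)
b=cv2.resize(t['image'][190:225,315:350],None,fx=5,fy=5,interpolation=2)
b2=cv2.resize(s['image'][205:270,300:350],None,fx=4,fy=4,interpolation=2)
o=np.zeros((600,800,3),np.uint8); o[:a.shape[0],:600]=a; o[:175,600:775]=b; o[180:440,600:800]=b2
cv2.imwrite('pics/crop1.png',o)
for n,u,v,z in[('stand top',331,209,.048),('handle top',333,207,.111),('c1',187,122,.006),('c2',260,172,.006),('c3',227,216,.006),('c4',153,165,.006),('tape',263,251,.012)]:
    print(n,onz(t,u,v,z).round(4))
print('tri stylus top',tri(ray(t,333,205),ray(s,326,217)).round(4))
E
```

```text
stand top [ 0.4204 -0.3779  0.048 ]
handle top [ 0.4173 -0.377   0.111 ]
c1 [ 0.6524 -0.0202  0.006 ]
c2 [ 0.5208 -0.2058  0.006 ]
c3 [ 0.4107 -0.1234  0.006 ]
c4 [0.542  0.0643 0.006 ]
tape [ 0.323  -0.2129  0.012 ]
tri stylus top [ 0.4211 -0.3764  0.1135]
```

View pics/crop1.png

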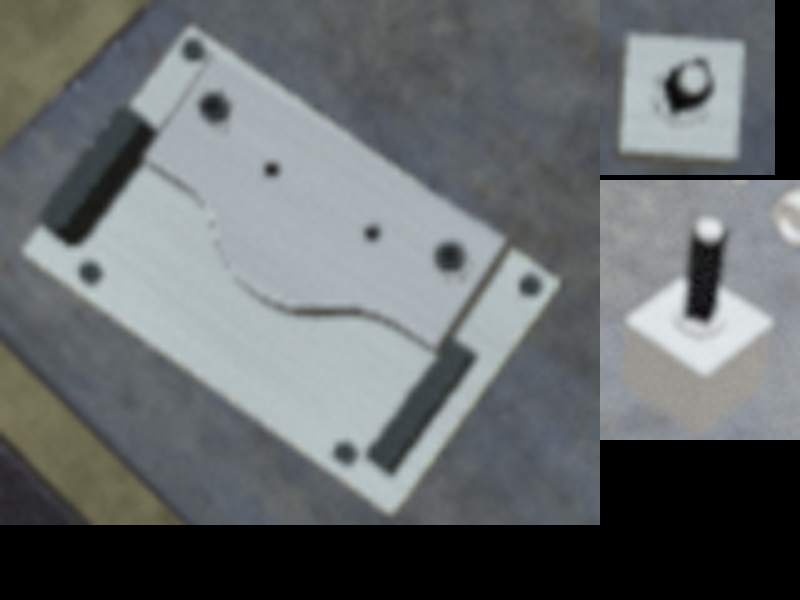

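```bash
python3 -m jog '[{"gripper":8.5,"travel":[-2,-2.35,0],"yaw":0},{"gripper":8.5,"travel":[-2,-2.35,0],"yaw":0},{"gripper":8.5,"travel":[-2,-2.35,0],"yaw":0},{"gripper":8.5,"travel":[-2,-2.35,0],"yaw":0},{"gripper":8.5,"travel":[-2,-2.35,0],"yaw":0},{"gripper":8.5,"travel":[-2,-2.35,0],"yaw":0},{"gripper":8.5,"travel":[-2,-2.35,0],"yaw":0},{"gripper":8.5,"travel":[-2,-2.35,0],"yaw":0},{"gripper":8.5,"travel":[-2,-2.35,0],"yaw":0},{"gripper":8.5,"travel":[-2,-2.35,0],"yaw":0},{"gripper":8.5,"travel":[-2,-2.35,0],"yaw":0},{"gripper":8.5,"travel":[-2,-2.35,0],"yaw":0},{"gripper":8.5,"travel":[-2,-2.35,0],"yaw":0},{"gripper":8.5,"travel":[-2,-2.35,0],"yaw":0},{"gripper":8.5,"travel":[-2,-2.35,0],"yaw":0}]' 100
python3 - <<'E'
from h import *
t=viewer.read_camera('top'); s=viewer.read_camera('scene')
g=lambda p,z: onz(t,p[0]/5+147.9+.0,p[1]/5+114.9,z)
C=[g(p,.006)[:2] for p in[(192,25),(560,282),(392,515),(22,248)]]
print(np.round(C,4),[np.linalg.norm(C[i]-C[(i+1)%4]).round(4) for i in range(4)])
c=np.mean(C,0); y=(C[0]+C[3]-C[1]-C[2]);y/=np.linalg.norm(y); x=np.array([y[1],-y[0]])
print('centre',c,'yang',np.degrees(np.arctan2(y[1],y[0])))
# stops' inner face tops
T=[g(p,.046) for p in[(157,128),(80,245)]]; L=[g(p,.028) for p in[(442,344),(368,455)]]
for p in T+L: print((p[:2]-c)@x,(p[:2]-c)@y)
for p in [(148,160),(190,188),(212,215),(220,248),(240,280),(290,310),(350,310),(400,330),(438,350)]:
    q=g(p,.028)[:2]; print('edge',q.round(4),((q-c)@x).round(4),((q-c)@y).round(4))
E
```

```text
t: 1.45
eef_pos: [0.3377, 0.075, 0.1924]
eef_rot: [0.0, 0.149, 0.989, 0.0]
force: [-0.0, -0.0, -0.1]
grip_width: 0.0853
grip_force: 0.0
[[ 0.658  -0.0183]
 [ 0.5226 -0.2056]
 [ 0.4059 -0.1217]
 [ 0.5433  0.0661]] [np.float64(0.2311), np.float64(0.1437), np.float64(0.2327), np.float64(0.1424)]
centre [ 0.53243681 -0.06988082] yang 53.97579325307542
0.014555908613271114 0.08392580288973073
-0.05392427856209323 0.07954966278504
0.010333727504126387 -0.09004759615818811
-0.05506303789974322 -0.09295649495379898
edge [ 0.5822 -0.0022] 0.0004 0.084
edge [ 0.5677 -0.0233] 0.0012 0.0584
edge [ 0.5539 -0.0345] -0.0034 0.0413
edge [ 0.5372 -0.0387] -0.0145 0.0281
edge [ 0.521  -0.0488] -0.0216 0.0103
edge [ 0.5057 -0.0737] -0.0194 -0.0188
edge [ 0.5053 -0.1033] -0.0022 -0.043
edge [ 0.4951 -0.1281] 0.004 -0.0691
edge [ 0.4849 -0.1468] 0.0068 -0.0902
```

```bash
python3 -m jog '[{"gripper":8.5,"travel":[-2.48,-1.13,0],"yaw":0},{"gripper":8.5,"travel":[-2.48,-1.13,0],"yaw":0},{"gripper":8.5,"travel":[-2.48,-1.13,0],"yaw":0},{"gripper":8.5,"travel":[-2.48,-1.13,0],"yaw":0},{"gripper":8.5,"travel":[-2.48,-1.13,0],"yaw":0},{"gripper":8.5,"travel":[-2.48,-1.13,0],"yaw":0},{"gripper":8.5,"travel":[-2.48,-1.13,0],"yaw":0},{"gripper":8.5,"travel":[-2.48,-1.13,0],"yaw":0},{"gripper":8.5,"travel":[0,0,0],"yaw":6.3},{"gripper":8.5,"travel":[0,0,0],"yaw":6.3},{"gripper":8.5,"travel":[0,0,0],"yaw":6.3},{"gripper":8.5,"travel":[0,0,0],"yaw":0},{"gripper":8.5,"travel":[0,0,0],"yaw":0}]' 100
python3 - <<'E'
from h import *
w=viewer.read_camera('wrist'); cv2.imwrite('pics/w1.png',cv2.resize(w['image'],(800,600),interpolation=2)); print(w['vertical_fov'],w['cx'],w['cy'],w['pose'])
np.save('w1.npy',w['image'])
E
```

```text
t: 2.63
eef_pos: [0.5004, -0.0678, 0.1922]
eef_rot: [-0.0, 0.307, 0.952, 0.0]
force: [0.3, -0.4, -0.5]
grip_width: 0.0851
grip_force: 0.0
65.70646984690485 275.84689381462954 210.74351129811168 [[ 5.85182529e-01 -7.65774870e-01 -2.66740054e-01  4.32097274e-01]
 [ 8.10901596e-01  5.52579662e-01  1.92598854e-01 -1.89156102e-02]
 [-9.22333843e-05 -3.29005421e-01  9.44328028e-01  3.73483298e-01]
 [ 0.00000000e+00  0.00000000e+00  0.00000000e+00  1.00000000e+00]]
```

View pics/w1.png

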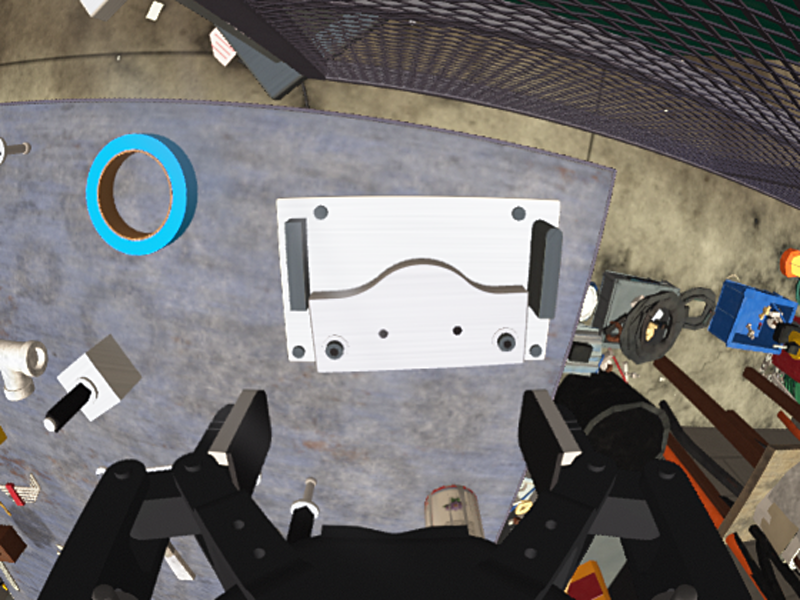

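The wrist view shows the fixture well. In the 800x600 picture the plate's corners are about (277,198), (559,200), (553,358) and (287,361). The cam's edge is a dark strip from (310,297) over the lobe (422,262) to (527,291). The low stop's inner top edge is near x=303 and the tall stop's near x=530–545.

Run:
```python
from h import *
w=viewer.read_camera('wrist'); im=w['image']; g=cv2.cvtColor(cv2.resize(im,None,fx=4,fy=4,interpolation=2),cv2.COLOR_BGR2GRAY)
P=lambda u,v,z: onz(w,u,v,z,True)[:2]
s=.7
C=[P(a*s,b*s,.006) for a,b in[(559,200),(277,198),(287,361),(553,358)]]
print(np.round(C,4),[np.linalg.norm(C[i]-C[(i+1)%4]).round(4) for i in range(4)])
ang=np.radians(54); 
f=C[0]-C[1]; ang=np.arctan2(f[1],f[0]); print('front edge ang',np.degrees(ang))
y=np.array([np.cos(ang),np.sin(ang)]); x=np.array([y[1],-y[0]]); c=np.mean(C,0); print('c',c)
for n,a,b,z in[('low in top front',303,220,.028),('low in top',308,290,.028),('low base',310,308,.006),('tall base in',527,318,.006),('tall cam corner',526,292,.028),('tall front top',545,222,.046)]:
    q=P(a*s,b*s,z)-c; print(n,(q@x).round(4),(q@y).round(4))
# cam edge: bright->dark transitions per column
for X in range(305,532,9):
    col=g[int(240*s*4):int(320*s*4),int(X*s*4)].astype(int)
    d=np.where(col<150)[0]
    if len(d):
        u=X*s; vb=(int(240*s*4)+d.max()+1)/4; vt=(int(240*s*4)+d.min())/4
        q=P(u,vb,.028)-c; r=P(u,vt,.006)-c; print(X,(vb/s).round(1),'top',(q@x).round(4),(q@y).round(4),'bot',(r@x).round(4),(r@y).round(4))
```

```text
[[ 0.5439  0.0678]
 [ 0.4094 -0.119 ]
 [ 0.526  -0.2054]
 [ 0.6661 -0.008 ]] [np.float64(0.2302), np.float64(0.1451), np.float64(0.2422), np.float64(0.1438)]
front edge ang 54.256251106699764
c [ 0.53635175 -0.06614892]
low in top front -0.057 -0.0918
low in top -0.0011 -0.0908
low base 0.0221 -0.0944
tall base in 0.0317 0.0933
tall cam corner 0.0006 0.0833
tall front top -0.0596 0.0884
305 310.7 top 0.0164 -0.0943 bot -0.0369 -0.0953
314 298.9 top 0.0064 -0.0864 bot 0.0076 -0.0901
323 298.6 top 0.0061 -0.0791 bot 0.0073 -0.0824
332 298.2 top 0.0058 -0.0718 bot 0.0073 -0.0747
341 296.4 top 0.0043 -0.0646 bot 0.0073 -0.0671
350 295.0 top 0.0032 -0.0574 bot 0.0061 -0.0595
359 292.5 top 0.0011 -0.0503 bot 0.0036 -0.0519
368 288.9 top -0.0018 -0.0431 bot -0.0001 -0.0443
377 282.9 top -0.0068 -0.036 bot -0.0044 -0.0368
386 275.7 top -0.0125 -0.029 bot -0.0108 -0.0294
395 270.4 top -0.0168 -0.022 bot -0.0156 -0.022
404 266.8 top -0.0197 -0.0151 bot -0.0186 -0.0146
413 265.0 top -0.0211 -0.0082 bot -0.0201 -0.0073
422 263.9 top -0.022 -0.0013 bot -0.0208 0.0
431 264.6 top -0.0214 0.0057 bot -0.0202 0.0074
440 266.4 top -0.02 0.0127 bot -0.0187 0.0148
449 269.3 top -0.0178 0.0198 bot -0.0157 0.0223
458 274.3 top -0.0138 0.027 bot -0.0109 0.03
467 281.4 top -0.008 0.0344 bot -0.0045 0.0378
476 287.5 top -0.003 0.0418 bot -0.0005 0.0457
485 291.4 top 0.0002 0.0493 bot 0.002 0.0535
494 293.2 top 0.0017 0.0567 bot 0.0029 0.0614
503 293.2 top 0.0017 0.0641 bot 0.0026 0.0692
512 292.9 top 0.0014 0.0716 bot 0.0022 0.0771
521 292.5 top 0.001 0.0791 bot 0.0015 0.085
530 307.5 top 0.0139 0.088 bot -0.026 0.0908
```

```bash
python3 -m jog '[{"gripper":8.5,"travel":[-1.4,-2.5,0],"yaw":0},{"gripper":8.5,"travel":[-1.4,-2.5,0],"yaw":0},{"gripper":8.5,"travel":[-1.4,-2.5,0],"yaw":0},{"gripper":8.5,"travel":[-1.4,-2.5,0],"yaw":0},{"gripper":8.5,"travel":[-1.4,-2.5,0],"yaw":0},{"gripper":8.5,"travel":[-1.4,-2.5,0],"yaw":0},{"gripper":8.5,"travel":[-1.4,-2.5,0],"yaw":0},{"gripper":8.5,"travel":[-1.4,-2.5,0],"yaw":0},{"gripper":8.5,"travel":[-1.4,-2.5,0],"yaw":0},{"gripper":8.5,"travel":[-1.4,-2.5,0],"yaw":0},{"gripper":8.5,"travel":[-1.4,-2.5,0],"yaw":0},{"gripper":8.5,"travel":[-1.4,-2.4,0],"yaw":0},{"gripper":8.5,"travel":[0,0,0],"yaw":0},{"gripper":8.5,"travel":[0,0,0],"yaw":0}]' 100
python3 - <<'E'
from h import *
w=viewer.read_camera('wrist'); im=w['image']; np.save('w2.npy',im)
o=cv2.resize(im[100:310,140:420],(800,600),interpolation=2); cv2.imwrite('pics/w2.png',o)
E
```

```text
t: 3.9
eef_pos: [0.4602, -0.4098, 0.1917]
eef_rot: [-0.0, 0.309, 0.951, 0.0]
force: [-0.2, -0.5, 0.1]
grip_width: 0.085
grip_force: 0.0
```

View pics/w2.png

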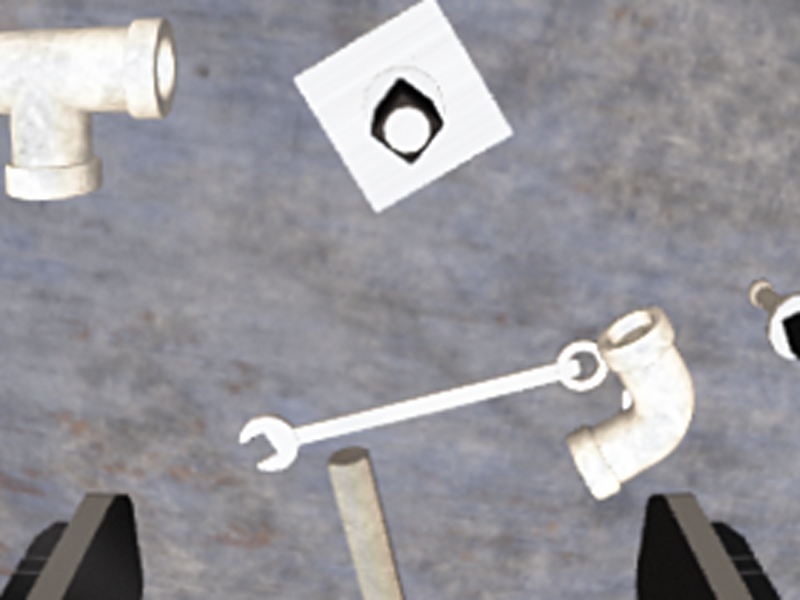

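The crop shows the stand as a white square, with corners (433,0), (512,132), (377,212) and (294,78). The handle's top corners are at (372,132), (410,163) and (442,124), with the button at (407,130).

Run:
```python
from h import *
w=viewer.read_camera('wrist'); s=viewer.read_camera('scene'); k=.35
P=lambda a,b,z: onz(w,140+a*k,100+b*k,z,True)
for n,a,b in[('L',372,132),('B',410,163),('R',442,124)]: print(n,P(a,b,.111).round(4))
L,B,R=[P(a,b,.111)[:2] for a,b in[(372,132),(410,163),(442,124)]]
print('edges',np.linalg.norm(B-L),np.degrees(np.arctan2(*(B-L)[::-1])),np.linalg.norm(R-B),np.degrees(np.arctan2(*(R-B)[::-1])),'mid LR',(L+R)/2)
print('button',P(407,130,.115))
S=[P(a,b,.048)[:2] for a,b in[(433,0),(512,132),(377,212),(294,78)]]; print('stand',np.mean(S,0),[np.linalg.norm(S[i]-S[i-1]).round(4) for i in range(4)],[np.degrees(np.arctan2(*(S[i]-S[i-1])[::-1])).round(1) for i in range(4)])
print(telemetry.read_state()['qpos'])
```

```text
L [ 0.4188 -0.3847  0.111 ]
B [ 0.4324 -0.3812  0.111 ]
R [ 0.4285 -0.3673  0.111 ]
edges 0.014036395608997004 14.365529193733392 0.014459646619468471 105.51669177147757 mid LR [ 0.42362584 -0.37596077]
button [ 0.42362775 -0.3760595   0.115     ]
stand [ 0.42417213 -0.37602451] [np.float64(0.0553), np.float64(0.0542), np.float64(0.056), np.float64(0.0563)] [np.float64(83.4), np.float64(-4.5), np.float64(-94.4), np.float64(174.8)]
[-8.57233483e-01  4.22487414e-01  1.95624750e-01  1.34406972e+00
  1.10775688e-04 -2.30282759e-01]
```

```bash
python3 -m jog '[{"gripper":8.5,"travel":[0,0,0],"yaw":6.5},{"gripper":8.5,"travel":[0,0,0],"yaw":6.5},{"gripper":8.5,"travel":[0,0,0],"yaw":6.5},{"gripper":8.5,"travel":[0,0,0],"yaw":6.5},{"gripper":8.5,"travel":[0,0,0],"yaw":6.5},{"gripper":8.5,"travel":[0,0,0],"yaw":6.5},{"gripper":8.5,"travel":[2.1,-1.32,0],"yaw":0},{"gripper":8.5,"travel":[2.1,-1.32,0],"yaw":0},{"gripper":8.5,"travel":[0,0,1.5],"yaw":0},{"gripper":8.5,"travel":[0,0,1.5],"yaw":0},{"gripper":8.5,"travel":[0,0,0],"yaw":0},{"gripper":8.5,"travel":[0,0,0],"yaw":0}]' 100
python3 - <<'E'
from h import *
w=viewer.read_camera('wrist'); im=w['image']
cv2.imwrite('pics/w3.png',cv2.resize(im[210:420,140:420],(800,600),interpolation=2)); print(telemetry.read_state()['force'])
E
```

```text
t: 5.05
eef_pos: [0.4242, -0.3741, 0.1625]
eef_rot: [-0.0, 0.608, 0.794, 0.0]
force: [-0.1, -0.4, 0.4]
grip_width: 0.0852
grip_force: 0.0
[-0.15019588 -0.16066069  0.6359664 ]
```

View pics/w3.png

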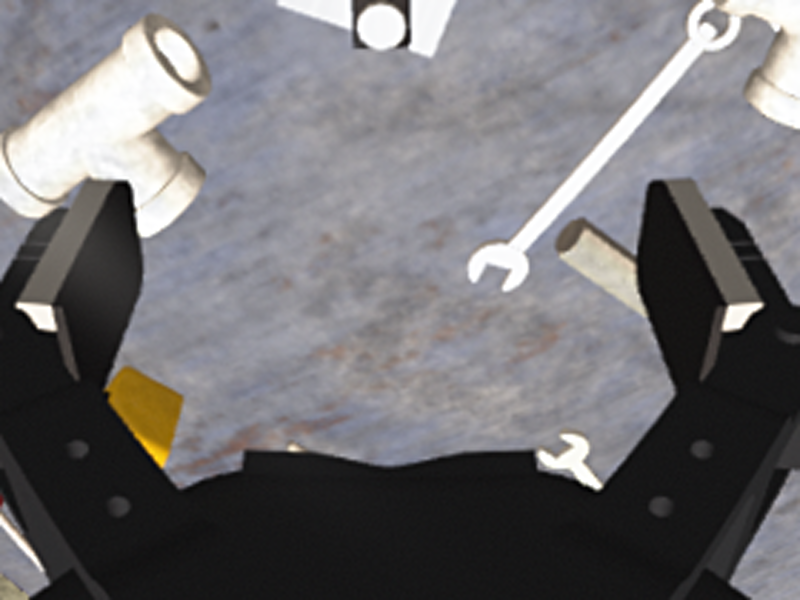

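The handle's flats now look square to the picture, with their near edge spanning x 353–410 at y 47 and the button at (382,25). I'll check the position in numbers.

Run:
```python
from h import *
w=viewer.read_camera('wrist'); s=viewer.read_camera('scene'); t=viewer.read_camera('top'); k=.35
P=lambda a,b,z: onz(w,140+a*k,210+b*k,z,True)
print('button',P(381,25,.114),'edge',P(353,47,.111),P(410,47,.111))
e=telemetry.read_state()['eef_pos']; print(e)
print('tri w/scene',tri(ray(w,140+381*k,210+25*k,True),ray(s,326,217)))
d=P(381,25,.114)[:2]-e[:2]; print('dx',d@[-.2588,.9659],'dy',d@[.9659,.2588])
```

```text
button [ 0.42366474 -0.37766716  0.114     ] edge [ 0.4182485  -0.38688438  0.111     ] [ 0.43315215 -0.382884    0.111     ]
[ 0.42461297 -0.37529957  0.16305026]
tri w/scene [ 0.42244637 -0.37659954  0.11328151]
dx -0.0020414546781289847 dy -0.0015286190259994423
```

```bash
python3 -m jog '[{"gripper":8.5,"travel":[-0.15,-0.12,0],"yaw":0},{"gripper":8.5,"travel":[0,0,2.5],"yaw":0},{"gripper":8.5,"travel":[0,0,2.5],"yaw":0},{"gripper":8.5,"travel":[0,0,2.5],"yaw":0},{"gripper":8.5,"travel":[0,0,1.5],"yaw":0},{"gripper":8.5,"travel":[0,0,1],"yaw":0},{"gripper":8.5,"travel":[0,0,0.37],"yaw":0},{"gripper":8.5,"travel":[0,0,0],"yaw":0},{"gripper":5,"travel":[0,0,0],"yaw":0},{"gripper":3,"travel":[0,0,0],"yaw":0},{"gripper":2,"travel":[0,0,0],"yaw":0},{"gripper":1,"travel":[0,0,0],"yaw":0},{"gripper":0,"travel":[0,0,0],"yaw":0},{"gripper":0,"travel":[0,0,0],"yaw":0},{"gripper":0,"travel":[0,0,0],"yaw":0},{"gripper":0,"travel":[0,0,0],"yaw":0},{"gripper":0,"travel":[0,0,0],"yaw":0}]' 110
```

```text
t: 6.67
eef_pos: [0.4235, -0.3772, 0.0592]
eef_rot: [0.0, 0.609, 0.793, -0.0]
force: [-2.4, 0.5, 7.8]
grip_width: 0.0127
grip_force: 107.9
```

```bash
python3 -m jog '[{"gripper":0,"travel":[0,0,-0.5],"yaw":0},{"gripper":0,"travel":[0,0,-1],"yaw":0},{"gripper":0,"travel":[0,0,-1.5],"yaw":0},{"gripper":0,"travel":[0,0,-2],"yaw":0},{"gripper":0,"travel":[0,0,-2],"yaw":0},{"gripper":0,"travel":[0,0,-2],"yaw":0},{"gripper":0,"travel":[0,0,0],"yaw":0},{"gripper":0,"travel":[0,0,0],"yaw":0},{"gripper":0,"travel":[0,0,0],"yaw":0}]' 110
python3 - <<'E'
from h import *
w=viewer.read_camera('wrist'); im=w['image']; s=viewer.read_camera('scene')['image']
a=cv2.resize(im[110:320,200:360],(456,600),interpolation=2); b=cv2.resize(s[140:300,260:350],(338,600),interpolation=2)
cv2.imwrite('pics/w4.png',np.hstack([a,b]))
st=telemetry.read_state(); print(st['force'],st['moment'],st['eef_pos'])
E
```

```text
t: 7.42
eef_pos: [0.4232, -0.3767, 0.1482]
eef_rot: [-0.0, 0.609, 0.793, 0.0]
force: [1.2, -0.5, -1.9]
grip_width: 0.0124
grip_force: 107.9
[ 0.82933705  0.37223369 -1.71338462] [ 0.04805154 -0.05444034 -0.0900695 ] [ 0.42301028 -0.3764302   0.14769256]
```

View pics/w4.png

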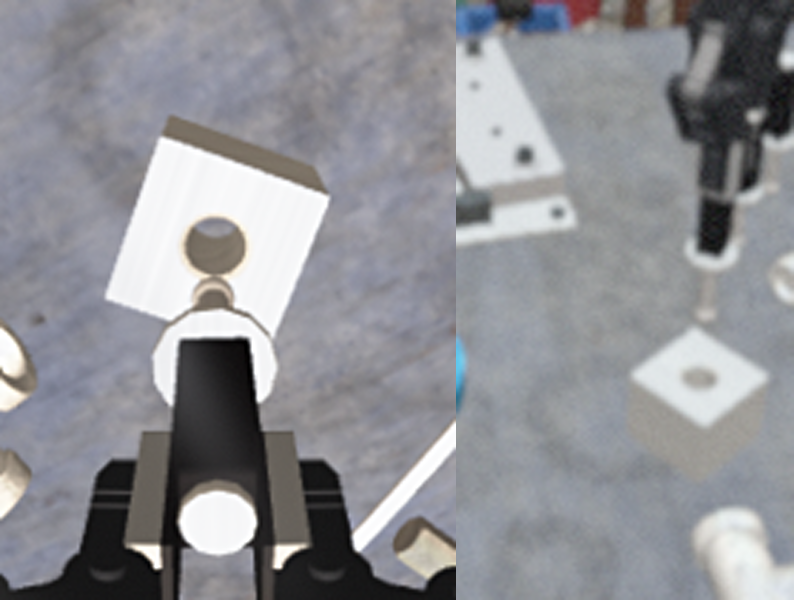

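The stylus is held and upright. The hole is at (215,245) and the ball at (212,288) in the left crop.

Run:
```python
from h import *
w=viewer.read_camera('wrist'); P=lambda a,b,z: onz(w,200+a*.351,110+b*.35,z,True)
e=telemetry.read_state()['eef_pos']; print(e)
print('hole',P(215,246,.048),'ball',P(212,289,.097),'collar',P(214,360,.145))
for n,p in[('ball',P(212,289,.0965)),('hole',P(215,246,.048))]:
    d=(p-e)[:2]; print(n,d@[-.2588,.9659],d@[.9659,.2588])
```

```text
[ 0.42305329 -0.37647134  0.14772897]
hole [ 0.42293404 -0.37627848  0.048     ] ball [ 0.42152178 -0.37386195  0.097     ] collar [ 0.42200889 -0.37323653  0.145     ]
ball 0.0027426276892725267 -0.000806414448808397
hole 0.00021714578898199044 -6.52717486578873e-05
```

```bash
python3 -m jog '[{"gripper":0,"travel":[0,0,0],"yaw":-6.53},{"gripper":0,"travel":[0,0,0],"yaw":-6.53},{"gripper":0,"travel":[0,0,0],"yaw":-6.53},{"gripper":0,"travel":[0,0,0],"yaw":-6.53},{"gripper":0,"travel":[0,0,0],"yaw":-6.53},{"gripper":0,"travel":[0,0,0],"yaw":-6.53},{"gripper":0,"travel":[0.84,3,0],"yaw":0},{"gripper":0,"travel":[0.84,3,0],"yaw":0},{"gripper":0,"travel":[0.84,3,0],"yaw":0},{"gripper":0,"travel":[0.84,3,0],"yaw":0},{"gripper":0,"travel":[0.84,3,0],"yaw":0},{"gripper":0,"travel":[0.84,3,0],"yaw":0},{"gripper":0,"travel":[0.84,3,0],"yaw":0},{"gripper":0,"travel":[0.84,3,0],"yaw":0},{"gripper":0,"travel":[0.84,3,0],"yaw":0},{"gripper":0,"travel":[0.84,3,0],"yaw":0},{"gripper":0,"travel":[0.84,3,0],"yaw":0},{"gripper":0,"travel":[0.84,3,0],"yaw":0},{"gripper":0,"travel":[0.84,2.8,0],"yaw":0},{"gripper":0,"travel":[0,0,0],"yaw":0}]' 110
```

```text
t: 9.23
eef_pos: [0.5628, 0.0057, 0.1478]
eef_rot: [-0.001, 0.306, 0.952, 0.001]
force: [0.3, 1.3, -1.4]
grip_width: 0.0124
grip_force: 108.1
```

```bash
cat >> h.py <<'E'
O=np.array([.5355,-.0674]); _a=np.radians(54.2); FY=np.array([np.cos(_a),np.sin(_a)]); FX=np.array([FY[1],-FY[0]])
def st():
    s=telemetry.read_state(); p=s['eef_pos']; d=p[:2]-O; F=s['force']; q=s['eef_rot']
    ang=2*np.degrees(np.arctan2(q[2],q[1]))-90
    print('t %.2f fx %.2f fy %.2f mm z %.2f | Fx %.2f Fy %.2f Fz %.2f | M %s ang %.2f grip %.4f'%(s['t'],d@FX*1e3,d@FY*1e3,p[2]*1e3,F[:2]@FX,F[:2]@FY,F[2],np.round(s['moment'],2),ang,s['grip_width']))
E
python3 - <<'E'
from h import *
st()
w=viewer.read_camera('wrist'); cv2.imwrite('pics/w5.png',cv2.resize(w['image'][80:290,140:420],(800,600),interpolation=2)); st()
E
```

```text
t 9.23 fx -20.65 fy 75.23 mm z 147.81 | Fx -0.55 Fy 1.20 Fz -1.41 | M [-0.02  0.04  0.07] ang 54.36 grip 0.0124
t 9.28 fx -20.01 fy 73.36 mm z 147.77 | Fx 0.04 Fy -1.09 Fz -2.65 | M [-0.01 -0.02  0.04] ang 54.34 grip 0.0123
```

View pics/w5.png

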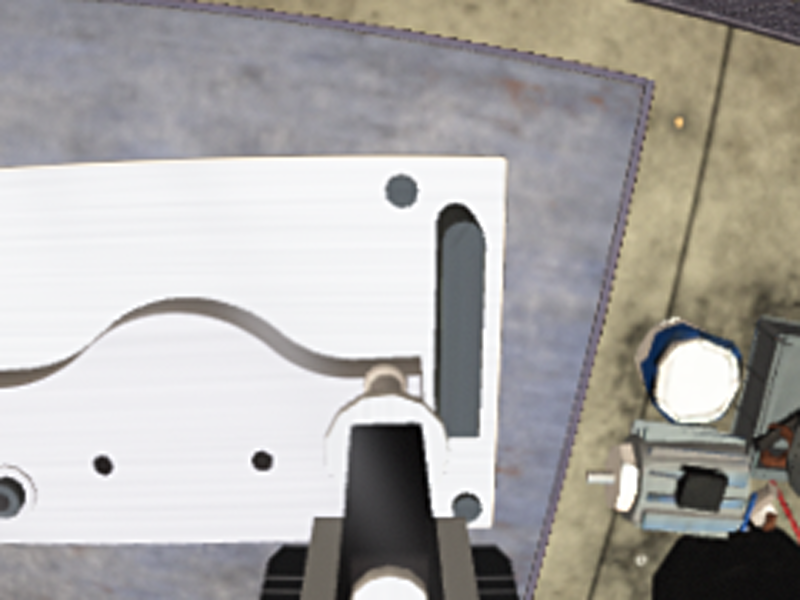

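The ball is at about (385,378), just in front of the cam's edge. The cam's end is at (422,370) and the tall stop's inner face near x=438, so it is clear to go down.

```bash
cat >> h.py <<'E'
def avg(n=3):
    A=[]
    for i in range(n+1):
        s=telemetry.read_state(); F=s['force']; d=s['eef_pos'][:2]-O
        A.append([s['t'],d@FX*1e3,d@FY*1e3,s['eef_pos'][2]*1e3,F[:2]@FX,F[:2]@FY,F[2]])
        if i<n: viewer.read_camera('wrist')
    A=np.array(A); print('avg fx,fy,z,Fx,Fy,Fz',A[:,1:].mean(0).round(2),'sd',A[:,4:6].std(0).round(2),'t',A[-1,0].round(2))
E
python3 -m jog '[{"gripper":0,"travel":[0,0,1.5],"yaw":0},{"gripper":0,"travel":[0,0,1.5],"yaw":0},{"gripper":0,"travel":[0,0,1.5],"yaw":0},{"gripper":0,"travel":[0,0,1.5],"yaw":0},{"gripper":0,"travel":[0,0,1],"yaw":0},{"gripper":0,"travel":[0,0,0.5],"yaw":0},{"gripper":0,"travel":[0,0,0.2],"yaw":0},{"gripper":0,"travel":[0,0,0],"yaw":0},{"gripper":0,"travel":[0,0,0],"yaw":0},{"gripper":0,"travel":[0,0,0],"yaw":0}]' 110; python3 -c "
from h import *
avg(3); st()"
```

```text
t: 10.12
eef_pos: [0.5625, 0.0015, 0.0722]
eef_rot: [0.001, 0.308, 0.951, 0.0]
force: [-0.2, -0.2, -1.8]
grip_width: 0.0126
grip_force: 108.1
avg fx,fy,z,Fx,Fy,Fz [-18.47  71.64  72.15   0.22  -0.1   -1.72] sd [0.37 0.33] t 10.27
t 10.27 fx -18.57 fy 71.62 mm z 72.02 | Fx 0.84 Fy 0.32 Fz -2.22 | M [-0.04 -0.02  0.01] ang 54.17 grip 0.0125
```

```bash
python3 -m jog '[{"gripper":0,"travel":[0,0.3,0],"yaw":0},{"gripper":0,"travel":[0,0.3,0],"yaw":0},{"gripper":0,"travel":[0,0.3,0.1],"yaw":0},{"gripper":0,"travel":[0,0.1,0],"yaw":0},{"gripper":0,"travel":[0,0.1,0],"yaw":0},{"gripper":0,"travel":[0,0,0],"yaw":0}]' ; python3 -c "
from h import *
avg(1)"
python3 -m jog '[{"gripper":0,"travel":[0,0.05,0],"yaw":0},{"gripper":0,"travel":[0,0.05,0],"yaw":0},{"gripper":0,"travel":[0,0,0],"yaw":0}]' ; python3 -c "
from h import *
avg(1)"
```

```text
t: 10.77
eef_pos: [0.5686, 0.0107, 0.0705]
eef_rot: [-0.0, 0.308, 0.952, -0.0]
force: [-0.2, -0.7, -2.1]
grip_width: 0.0126
grip_force: 108.1
avg fx,fy,z,Fx,Fy,Fz [-18.86  82.66  70.52   0.39  -0.38  -1.76] sd [0.18 0.33] t 10.82
t: 11.07
eef_pos: [0.5691, 0.0113, 0.0706]
eef_rot: [0.0, 0.308, 0.951, 0.0]
force: [0.9, -0.3, -2.2]
grip_width: 0.0125
grip_force: 108.1
avg fx,fy,z,Fx,Fy,Fz [-18.79  83.5   70.59   0.2    0.18  -1.19] sd [0.69 0.14] t 11.12
```

```bash
python3 -m jog '[{"gripper":0,"travel":[0,0.05,0],"yaw":0},{"gripper":0,"travel":[0,0.05,0],"yaw":0},{"gripper":0,"travel":[0,0,0],"yaw":0}]' ; python3 -c "
from h import *
avg(1)"
python3 -m jog '[{"gripper":0,"travel":[0,0.05,0],"yaw":0},{"gripper":0,"travel":[0,0.05,0],"yaw":0},{"gripper":0,"travel":[0,0,0],"yaw":0}]' ; python3 -c "
from h import *
avg(1)"
```

```text
t: 11.37
eef_pos: [0.5697, 0.0122, 0.0706]
eef_rot: [0.0, 0.308, 0.951, 0.0]
force: [-0.2, 0.4, -2.2]
grip_width: 0.0125
grip_force: 108.1
avg fx,fy,z,Fx,Fy,Fz [-18.78  84.54  70.59  -0.23   0.77  -1.86] sd [0.12 0.55] t 11.42
t: 11.67
eef_pos: [0.5703, 0.013, 0.0706]
eef_rot: [0.0, 0.308, 0.951, 0.0]
force: [0.4, -0.2, -0.6]
grip_width: 0.0124
grip_force: 108.1
avg fx,fy,z,Fx,Fy,Fz [-18.77  85.55  70.58   0.2   -0.15  -1.26] sd [0.24 0.19] t 11.72
```

```bash
python3 -m jog '[{"gripper":0,"travel":[0,0.05,0],"yaw":0},{"gripper":0,"travel":[0,0.05,0],"yaw":0},{"gripper":0,"travel":[0,0,0],"yaw":0}]' ; python3 -c "
from h import *
avg(1)"
python3 -m jog '[{"gripper":0,"travel":[0,0.05,0],"yaw":0},{"gripper":0,"travel":[0,0.05,0],"yaw":0},{"gripper":0,"travel":[0,0,0],"yaw":0}]' ; python3 -c "
from h import *
avg(1)"
```

```text
t: 11.97
eef_pos: [0.5709, 0.0138, 0.0706]
eef_rot: [-0.0, 0.308, 0.951, 0.0]
force: [-0.2, -0.3, -2.1]
grip_width: 0.0126
grip_force: 108.1
avg fx,fy,z,Fx,Fy,Fz [-18.8   86.55  70.57  -0.18  -0.37  -1.84] sd [0.23 0.02] t 12.02
t: 12.27
eef_pos: [0.5714, 0.0145, 0.0706]
eef_rot: [-0.0, 0.308, 0.951, -0.0]
force: [-0.8, -1.6, -1.1]
grip_width: 0.0123
grip_force: 108.2
avg fx,fy,z,Fx,Fy,Fz [-1.880e+01  8.737e+01  7.056e+01  4.000e-02 -1.480e+00 -1.140e+00] sd [0.23 0.24] t 12.32
```

```bash
echo 'O=O+.0016*FY' >> h.py
python3 -m jog '[{"gripper":0,"travel":[0,-0.2,0],"yaw":0},{"gripper":0,"travel":[0,-0.2,0],"yaw":0},{"gripper":0,"travel":[-0.3,0,0],"yaw":0},{"gripper":0,"travel":[-0.3,0,0],"yaw":0},{"gripper":0,"travel":[-0.2,0,0],"yaw":0},{"gripper":0,"travel":[-0.1,0,0],"yaw":0},{"gripper":0,"travel":[-0.1,0,0],"yaw":0},{"gripper":0,"travel":[0,0,0],"yaw":0}]' ; python3 -c "
from h import *
avg(1)"
python3 -m jog '[{"gripper":0,"travel":[-0.05,0,0],"yaw":0},{"gripper":0,"travel":[-0.05,0,0],"yaw":0},{"gripper":0,"travel":[0,0,0],"yaw":0}]' ; python3 -c "
from h import *
avg(1)"
```

```text
t: 12.98
eef_pos: [0.5774, 0.0054, 0.0705]
eef_rot: [-0.0, 0.308, 0.951, 0.0]
force: [-0.4, -0.5, -2.0]
grip_width: 0.0126
grip_force: 108.1
avg fx,fy,z,Fx,Fy,Fz [-8.67 81.88 70.5   0.29 -0.29 -1.67] sd [0.36 0.32] t 13.03
t: 13.28
eef_pos: [0.5781, 0.0049, 0.0706]
eef_rot: [0.0, 0.308, 0.951, -0.0]
force: [-0.1, 0.4, -1.8]
grip_width: 0.0126
grip_force: 108.1
avg fx,fy,z,Fx,Fy,Fz [-7.78 81.89 70.58 -0.21  0.35 -1.86] sd [0.05 0.1 ] t 13.33
```

```bash
python3 -m jog '[{"gripper":0,"travel":[-0.05,0,0],"yaw":0},{"gripper":0,"travel":[-0.05,0,0],"yaw":0},{"gripper":0,"travel":[0,0,0],"yaw":0}]' ; python3 -c "
from h import *
avg(1)"
python3 -m jog '[{"gripper":0,"travel":[-0.05,0,0],"yaw":0},{"gripper":0,"travel":[-0.05,0,0],"yaw":0},{"gripper":0,"travel":[0,0,0],"yaw":0}]' ; python3 -c "
from h import *
avg(1)"
```

```text
t: 13.58
eef_pos: [0.5789, 0.0042, 0.0706]
eef_rot: [0.0, 0.308, 0.951, -0.0]
force: [-0.6, 0.6, -0.5]
grip_width: 0.0122
grip_force: 108.1
avg fx,fy,z,Fx,Fy,Fz [-6.7  81.88 70.6  -0.54 -0.16 -0.84] sd [0.31 0.27] t 13.63
t: 13.88
eef_pos: [0.5797, 0.0037, 0.0706]
eef_rot: [0.0, 0.308, 0.951, 0.0]
force: [-0.5, -0.6, -2.1]
grip_width: 0.0124
grip_force: 108.2
avg fx,fy,z,Fx,Fy,Fz [-5.71 81.9  70.58  0.11 -0.57 -1.58] sd [0.16 0.18] t 13.93
```

```bash
python3 -m jog '[{"gripper":0,"travel":[-0.05,0,0],"yaw":0},{"gripper":0,"travel":[-0.05,0,0],"yaw":0},{"gripper":0,"travel":[0,0,0],"yaw":0}]' ; python3 -c "
from h import *
avg(1)"
python3 -m jog '[{"gripper":0,"travel":[-0.05,0,0],"yaw":0},{"gripper":0,"travel":[0,0,0],"yaw":0}]' ; python3 -c "
from h import *
avg(1)"
```

```text
t: 14.18
eef_pos: [0.5804, 0.0031, 0.0705]
eef_rot: [-0.0, 0.308, 0.951, 0.0]
force: [-0.2, 0.2, -1.8]
grip_width: 0.0125
grip_force: 108.2
avg fx,fy,z,Fx,Fy,Fz [-4.83 81.86 70.53 -0.18  0.2  -1.86] sd [0.13 0.14] t 14.23
t: 14.4
eef_pos: [0.5808, 0.0028, 0.0706]
eef_rot: [-0.0, 0.308, 0.951, 0.0]
force: [0.4, 0.2, -0.9]
grip_width: 0.0125
grip_force: 108.2
avg fx,fy,z,Fx,Fy,Fz [-4.37 81.87 70.55 -0.48  0.37 -1.06] sd [0.67 0.03] t 14.45
```

```bash
python3 -m jog '[{"gripper":0,"travel":[-0.05,0,0],"yaw":0},{"gripper":0,"travel":[-0.03,0,0],"yaw":0},{"gripper":0,"travel":[0,0,0],"yaw":0}]' ; python3 -c "
from h import *
avg(1)"
python3 -m jog '[{"gripper":0,"travel":[-0.05,0,0],"yaw":0},{"gripper":0,"travel":[0,0,0],"yaw":0}]' ; python3 -c "
from h import *
avg(1)"
```

```text
t: 14.7
eef_pos: [0.5814, 0.0025, 0.0705]
eef_rot: [-0.0, 0.308, 0.951, 0.0]
force: [-1.1, 0.9, -0.6]
grip_width: 0.0127
grip_force: 108.2
avg fx,fy,z,Fx,Fy,Fz [-3.62 81.89 70.53 -1.86  0.15 -0.73] sd [0.43 0.06] t 14.75
t: 14.92
eef_pos: [0.5819, 0.0021, 0.0706]
eef_rot: [-0.0, 0.308, 0.951, 0.0]
force: [-1.8, 2.0, -1.3]
grip_width: 0.0125
grip_force: 108.2
avg fx,fy,z,Fx,Fy,Fz [-3.05 81.87 70.56 -2.75  0.28 -1.4 ] sd [0.14 0.29] t 14.97
```

```bash
cat > path.py <<'E'
from h import *
from scipy.interpolate import UnivariateSpline
top=np.array([[6.4,-86.4],[6.1,-79.1],[5.8,-71.8],[4.3,-64.6],[3.2,-57.4],[1.1,-50.3],[-1.8,-43.1],[-6.8,-36],[-12.5,-29],[-16.8,-22],[-19.7,-15.1],[-21.1,-8.2],[-22,-1.3],[-21.4,5.7],[-20,12.7],[-17.8,19.8],[-13.8,27],[-8,34.4],[-3,41.8],[.2,49.3],[1.7,56.7],[1.7,64.1],[1.4,71.6],[1,79.1]])
bot=np.array([[7.6,-90.1],[7.3,-82.4],[7.3,-74.7],[7.3,-67.1],[6.1,-59.5],[3.6,-51.9],[-.1,-44.3],[-4.4,-36.8],[-10.8,-29.4],[-15.6,-22],[-18.6,-14.6],[-20.1,-7.3],[-20.8,0],[-20.2,7.4],[-18.7,14.8],[-15.7,22.3],[-10.9,30],[-4.5,37.8],[-.5,45.7],[2,53.5],[2.9,61.4],[2.6,69.2],[2.2,77.1],[1.5,85]])
bot[:,1]*=.975; bot[:,0]-=.9
D=np.vstack([top,bot]); D=D[np.argsort(D[:,1])]
sp=UnivariateSpline(D[:,1],D[:,0],s=len(D)*.5,k=4)
yy=np.linspace(-91,86,700); m=sp.derivative()(yy); n=np.hypot(1,m)
bx=sp(yy)-6/n; by=yy+6*m/n   # ball centre, outward normal (-1,m)/n
def table(X0=1.1,press=1.5,ys=np.arange(82,-88,-4)):
    px=bx+X0+press/n; py=by-press*m/n
    k=np.argsort(py); return np.interp(ys,py[k],px[k]), np.interp(ys,py[k],(m/n)[k])
if __name__=='__main__':
    ys=np.arange(82,-90,-4); x,mm=table(ys=ys)
    for a,b,c,d in zip(ys,x,mm,np.diff(x,append=x[-1])): print(a,b.round(2),'m/n',c.round(2),'step tool dx cm',(-d/10).round(3))
E
python3 path.py; python3 -m jog '[{"gripper":0,"travel":[-0.05,0,0],"yaw":0},{"gripper":0,"travel":[0,0,0],"yaw":0}]' ; python3 -c "
from h import *
avg(1)"
```

```text
82 -3.25 m/n -0.11 step tool dx cm -0.058
78 -2.67 m/n -0.17 step tool dx cm -0.072
74 -1.95 m/n -0.18 step tool dx cm -0.066
70 -1.29 m/n -0.14 step tool dx cm -0.043
66 -0.86 m/n -0.07 step tool dx cm -0.005
62 -0.8 m/n 0.05 step tool dx cm 0.044
58 -1.24 m/n 0.17 step tool dx cm 0.098
54 -2.22 m/n 0.3 step tool dx cm 0.149
50 -3.71 m/n 0.4 step tool dx cm 0.194
46 -5.65 m/n 0.47 step tool dx cm 0.226
42 -7.91 m/n 0.51 step tool dx cm 0.245
38 -10.36 m/n 0.53 step tool dx cm 0.25
34 -12.86 m/n 0.53 step tool dx cm 0.245
30 -15.32 m/n 0.51 step tool dx cm 0.231
26 -17.63 m/n 0.49 step tool dx cm 0.21
22 -19.73 m/n 0.44 step tool dx cm 0.183
18 -21.56 m/n 0.39 step tool dx cm 0.151
14 -23.07 m/n 0.32 step tool dx cm 0.116
10 -24.24 m/n 0.24 step tool dx cm 0.079
6 -25.02 m/n 0.15 step tool dx cm 0.04
2 -25.42 m/n 0.05 step tool dx cm 0.0
-2 -25.42 m/n -0.05 step tool dx cm -0.04
-6 -25.02 m/n -0.15 step tool dx cm -0.079
-10 -24.24 m/n -0.24 step tool dx cm -0.116
-14 -23.07 m/n -0.32 step tool dx cm -0.152
-18 -21.55 m/n -0.39 step tool dx cm -0.185
-22 -19.7 m/n -0.45 step tool dx 
[... 233 characters left out ...]
4.81 m/n -0.52 step tool dx cm -0.231
-50 -2.5 m/n -0.47 step tool dx cm -0.196
-54 -0.54 m/n -0.4 step tool dx cm -0.153
-58 0.99 m/n -0.31 step tool dx cm -0.107
-62 2.06 m/n -0.21 step tool dx cm -0.062
-66 2.69 m/n -0.1 step tool dx cm -0.024
-70 2.93 m/n -0.02 step tool dx cm 0.002
-74 2.91 m/n 0.03 step tool dx cm 0.013
-78 2.77 m/n 0.03 step tool dx cm 0.008
-82 2.69 m/n -0.0 step tool dx cm -0.015
-86 2.84 m/n -0.08 step tool dx cm -0.0
t: 15.13
eef_pos: [0.5823, 0.0018, 0.0705]
eef_rot: [-0.0, 0.308, 0.951, 0.0]
force: [-3.3, 2.2, -1.4]
grip_width: 0.0126
grip_force: 108.2
avg fx,fy,z,Fx,Fy,Fz [-2.570e+00  8.188e+01  7.054e+01 -3.040e+00 -5.000e-02 -1.170e+00] sd [0.89 0.12] t 15.18
```

```bash
sed -i 's/s=len(D)\*.5,k=4/s=len(D)*.06,k=4/' path.py; python3 path.py
python3 -m jog '[{"gripper":0,"travel":[-0.05,0,0],"yaw":0},{"gripper":0,"travel":[0,0,0],"yaw":0},{"gripper":0,"travel":[0,-0.2,0],"yaw":0},{"gripper":0,"travel":[0,-0.2,0],"yaw":0},{"gripper":0,"travel":[0,-0.2,0],"yaw":0},{"gripper":0,"travel":[0,-0.2,0],"yaw":0},{"gripper":0,"travel":[0,0,0],"yaw":0}]' ; python3 -c "
from h import *
avg(1)"
```

```text
82 -2.72 m/n -0.11 step tool dx cm -0.037
78 -2.35 m/n -0.08 step tool dx cm -0.027
74 -2.08 m/n -0.06 step tool dx cm -0.023
70 -1.85 m/n -0.06 step tool dx cm -0.02
66 -1.65 m/n -0.04 step tool dx cm -0.011
62 -1.54 m/n -0.01 step tool dx cm 0.011
58 -1.65 m/n 0.07 step tool dx cm 0.046
54 -2.11 m/n 0.17 step tool dx cm 0.093
50 -3.04 m/n 0.29 step tool dx cm 0.153
46 -4.57 m/n 0.42 step tool dx cm 0.22
42 -6.77 m/n 0.54 step tool dx cm 0.284
38 -9.62 m/n 0.61 step tool dx cm 0.313
34 -12.75 m/n 0.62 step tool dx cm 0.304
30 -15.79 m/n 0.58 step tool dx cm 0.264
26 -18.43 m/n 0.51 step tool dx cm 0.212
22 -20.55 m/n 0.42 step tool dx cm 0.161
18 -22.16 m/n 0.33 step tool dx cm 0.119
14 -23.35 m/n 0.24 step tool dx cm 0.084
10 -24.19 m/n 0.17 step tool dx cm 0.055
6 -24.74 m/n 0.1 step tool dx cm 0.028
2 -25.02 m/n 0.04 step tool dx cm 0.003
-2 -25.05 m/n -0.03 step tool dx cm -0.024
-6 -24.81 m/n -0.1 step tool dx cm -0.054
-10 -24.27 m/n -0.17 step tool dx cm -0.087
-14 -23.4 m/n -0.26 step tool dx cm -0.126
-18 -22.14 m/n -0.35 step tool dx cm -0.171
-22 -20.43 m/n -0.44 step too
[... 203 characters left out ...]
95 step tool dx cm -0.891
-46 -10.65 m/n -0.99 step tool dx cm -0.119
-50 -9.46 m/n 0.85 step tool dx cm -0.633
-54 -3.13 m/n -0.99 step tool dx cm -0.446
-58 1.34 m/n 0.16 step tool dx cm -0.2
-62 3.34 m/n -0.86 step tool dx cm 0.533
-66 -2.0 m/n -0.76 step tool dx cm -0.486
-70 2.86 m/n 0.2 step tool dx cm 0.006
-74 2.8 m/n -0.12 step tool dx cm -0.022
-78 3.03 m/n 0.08 step tool dx cm 0.036
-82 2.66 m/n 0.03 step tool dx cm -0.024
-86 2.9 m/n -0.15 step tool dx cm -0.0
t: 15.77
eef_pos: [0.5777, -0.0054, 0.0706]
eef_rot: [-0.0, 0.308, 0.951, -0.0]
force: [-2.1, 2.7, -2.0]
grip_width: 0.0126
grip_force: 108.1
avg fx,fy,z,Fx,Fy,Fz [-2.02 73.39 70.57 -3.07  0.72 -1.88] sd [0.19 0.27] t 15.82
```

```bash
sed -i 's/s=len(D)\*.06,k=4/s=len(D)*.14,k=5/' path.py; python3 path.py | tail -24
python3 -m jog '[{"gripper":0,"travel":[-0.03,-0.2,0],"yaw":0},{"gripper":0,"travel":[-0.01,-0.2,0],"yaw":0},{"gripper":0,"travel":[-0.01,-0.2,0],"yaw":0},{"gripper":0,"travel":[-0.01,-0.2,0],"yaw":0},{"gripper":0,"travel":[-0.01,-0.2,0],"yaw":0},{"gripper":0,"travel":[0,-0.2,0],"yaw":0},{"gripper":0,"travel":[0,0,0],"yaw":0}]' ; python3 -c "
from h import *
avg(1)"
```

```text
6 -24.78 m/n 0.09 step tool dx cm 0.025
2 -25.03 m/n 0.03 step tool dx cm 0.001
-2 -25.04 m/n -0.03 step tool dx cm -0.024
-6 -24.79 m/n -0.09 step tool dx cm -0.053
-10 -24.26 m/n -0.17 step tool dx cm -0.089
-14 -23.37 m/n -0.26 step tool dx cm -0.128
-18 -22.09 m/n -0.35 step tool dx cm -0.168
-22 -20.4 m/n -0.42 step tool dx cm -0.201
-26 -18.39 m/n -0.47 step tool dx cm -0.242
-30 -15.98 m/n -0.6 step tool dx cm -0.437
-34 -11.61 m/n -0.83 step tool dx cm -0.175
-38 -9.86 m/n -0.13 step tool dx cm -0.367
-42 -6.19 m/n 0.21 step tool dx cm 0.213
-46 -8.32 m/n 0.2 step tool dx cm -0.959
-50 1.27 m/n 0.55 step tool dx cm 0.204
-54 -0.77 m/n -0.95 step tool dx cm -0.136
-58 0.59 m/n -0.1 step tool dx cm -0.319
-62 3.78 m/n -0.9 step tool dx cm 0.184
-66 1.94 m/n -0.14 step tool dx cm -0.124
-70 3.18 m/n -0.1 step tool dx cm 0.114
-74 2.05 m/n 0.23 step tool dx cm 0.015
-78 1.89 m/n -0.17 step tool dx cm -0.156
-82 3.45 m/n -0.5 step tool dx cm 0.05
-86 2.96 m/n 0.16 step tool dx cm -0.0
t: 16.4
eef_pos: [0.5713, -0.0155, 0.0706]
eef_rot: [-0.0, 0.308, 0.951, -0.0]
force: [-2.5, 2.3, -2.2]
grip_width: 0.0125
grip_force: 108.1
avg fx,fy,z,Fx,Fy,Fz [-1.36 61.41 70.56 -3.03  0.3  -2.41] sd [0.38 0.09] t 16.45
```

```bash
python3 -m jog '[{"gripper":0,"travel":[-0.01,-0.2,0],"yaw":0},{"gripper":0,"travel":[0,-0.2,0],"yaw":0},{"gripper":0,"travel":[0.02,-0.2,0],"yaw":0},{"gripper":0,"travel":[0.03,-0.2,0],"yaw":0},{"gripper":0,"travel":[0.04,-0.2,0],"yaw":0},{"gripper":0,"travel":[0,0,0],"yaw":0}]' ; python3 -c "
from h import *
avg(1)"
```

```text
t: 16.95
eef_pos: [0.5649, -0.0229, 0.0706]
eef_rot: [-0.0, 0.308, 0.951, 0.0]
force: [-0.7, 4.7, -2.3]
grip_width: 0.0123
grip_force: 108.1
avg fx,fy,z,Fx,Fy,Fz [-2.22 51.72 70.62 -3.02  3.47 -2.19] sd [0.24 0.08] t 17.0
```

```bash
python3 -m jog '[{"gripper":0,"travel":[0.05,-0.2,0],"yaw":0},{"gripper":0,"travel":[0.07,-0.2,0],"yaw":0},{"gripper":0,"travel":[0.09,-0.2,0],"yaw":0},{"gripper":0,"travel":[0.1,-0.2,0],"yaw":0},{"gripper":0,"travel":[0,0,0],"yaw":0}]' ; python3 -c "
from h import *
avg(1)"
```

```text
t: 17.42
eef_pos: [0.558, -0.0273, 0.0707]
eef_rot: [0.0, 0.308, 0.952, 0.0]
force: [0.0, 5.1, -2.1]
grip_width: 0.0122
grip_force: 108.1
avg fx,fy,z,Fx,Fy,Fz [-5.21 44.08 70.71 -3.36  4.08 -2.08] sd [0.38 0.12] t 17.47
```

```bash
python3 -m jog '[{"gripper":0,"travel":[0.09,-0.15,0],"yaw":0},{"gripper":0,"travel":[0.1,-0.15,0],"yaw":0},{"gripper":0,"travel":[0.11,-0.15,0],"yaw":0},{"gripper":0,"travel":[0.115,-0.15,0],"yaw":0},{"gripper":0,"travel":[0,0,0],"yaw":0}]' ; python3 -c "
from h import *
avg(1)"
```

```text
t: 17.88
eef_pos: [0.5515, -0.0296, 0.0708]
eef_rot: [0.001, 0.308, 0.952, 0.001]
force: [1.2, 5.9, -1.9]
grip_width: 0.0122
grip_force: 108.1
avg fx,fy,z,Fx,Fy,Fz [-9.12 38.39 70.83 -2.59  5.5  -1.86] sd [0.17 0.01] t 17.93
```

```bash
python3 -m jog '[{"gripper":0,"travel":[0.14,-0.13,0],"yaw":0},{"gripper":0,"travel":[0.13,-0.14,0],"yaw":0},{"gripper":0,"travel":[0.12,-0.14,0],"yaw":0},{"gripper":0,"travel":[0,0,0],"yaw":0}]' ; python3 -c "
from h import *
avg(1)"
```

```text
t: 18.27
eef_pos: [0.546, -0.0307, 0.0709]
eef_rot: [0.001, 0.308, 0.952, 0.001]
force: [0.5, 5.2, -2.0]
grip_width: 0.0125
grip_force: 108.2
avg fx,fy,z,Fx,Fy,Fz [-12.89  34.32  70.88  -2.58   5.15  -2.06] sd [0.07 0.61] t 18.32
```

```bash
python3 -m jog '[{"gripper":0,"travel":[0.13,-0.15,0],"yaw":0},{"gripper":0,"travel":[0.12,-0.15,0],"yaw":0},{"gripper":0,"travel":[0.11,-0.15,0],"yaw":0},{"gripper":0,"travel":[0,0,0],"yaw":0}]' ; python3 -c "
from h import *
avg(1)"
```

```text
t: 18.65
eef_pos: [0.5403, -0.0324, 0.0708]
eef_rot: [0.001, 0.308, 0.952, 0.0]
force: [-0.2, 5.1, -0.9]
grip_width: 0.0127
grip_force: 108.2
avg fx,fy,z,Fx,Fy,Fz [-16.59  29.6   70.84  -2.61   3.97  -0.83] sd [0.52 0.01] t 18.7
```

```bash
python3 -m jog '[{"gripper":0,"travel":[0.12,-0.2,0],"yaw":0},{"gripper":0,"travel":[0.11,-0.2,0],"yaw":0},{"gripper":0,"travel":[0.1,-0.2,0],"yaw":0},{"gripper":0,"travel":[0,0,0],"yaw":0}]' ; python3 -c "
from h import *
avg(1)"
```

```text
t: 19.03
eef_pos: [0.5338, -0.0354, 0.0708]
eef_rot: [0.0, 0.308, 0.951, 0.0]
force: [-1.5, 4.1, -0.7]
grip_width: 0.0125
grip_force: 108.2
avg fx,fy,z,Fx,Fy,Fz [-20.06  23.32  70.76  -3.37   2.72  -1.26] sd [0.24 0.28] t 19.08
```

```bash
python3 -m jog '[{"gripper":0,"travel":[0.08,-0.2,0],"yaw":0},{"gripper":0,"travel":[0.07,-0.2,0],"yaw":0},{"gripper":0,"travel":[0.06,-0.2,0],"yaw":0},{"gripper":0,"travel":[0.05,-0.2,0],"yaw":0},{"gripper":0,"travel":[0.04,-0.2,0],"yaw":0},{"gripper":0,"travel":[0,0,0],"yaw":0}]' ; python3 -c "
from h import *
avg(1)"
```

```text
t: 19.58
eef_pos: [0.5252, -0.0419, 0.0706]
eef_rot: [-0.0, 0.308, 0.951, -0.0]
force: [-0.8, 4.6, -1.7]
grip_width: 0.0126
grip_force: 108.2
avg fx,fy,z,Fx,Fy,Fz [-23.29  13.1   70.59  -3.39   3.22  -1.34] sd [0.06 0.03] t 19.63
```

```bash
python3 -m jog '[{"gripper":0,"travel":[0.05,-0.2,0],"yaw":0},{"gripper":0,"travel":[0.04,-0.2,0],"yaw":0},{"gripper":0,"travel":[0.03,-0.2,0],"yaw":0},{"gripper":0,"travel":[0.02,-0.2,0],"yaw":0},{"gripper":0,"travel":[0.01,-0.2,0],"yaw":0},{"gripper":0,"travel":[0,0,0],"yaw":0}]' ; python3 -c "
from h import *
avg(1)"
```

```text
t: 20.13
eef_pos: [0.518, -0.0493, 0.0705]
eef_rot: [-0.0, 0.308, 0.951, -0.0]
force: [-2.3, 3.1, -1.7]
grip_width: 0.0125
grip_force: 108.2
avg fx,fy,z,Fx,Fy,Fz [-24.8    2.87  70.51  -4.03   0.99  -1.7 ] sd [0.4  0.18] t 20.18
```

```bash
python3 -m jog '[{"gripper":0,"travel":[0,-0.2,0],"yaw":0},{"gripper":0,"travel":[0,-0.2,0],"yaw":0},{"gripper":0,"travel":[-0.01,-0.2,0],"yaw":0},{"gripper":0,"travel":[-0.02,-0.2,0],"yaw":0},{"gripper":0,"travel":[-0.02,-0.2,0],"yaw":0},{"gripper":0,"travel":[0,0,0],"yaw":0}]' ; python3 -c "
from h import *
avg(1)"
```

```text
t: 20.68
eef_pos: [0.5126, -0.0578, 0.0706]
eef_rot: [-0.0, 0.308, 0.951, -0.0]
force: [-2.6, 2.5, -1.6]
grip_width: 0.0126
grip_force: 108.2
avg fx,fy,z,Fx,Fy,Fz [-24.22  -7.19  70.56  -3.93   0.61  -1.14] sd [0.29 0.1 ] t 20.73
```

```bash
python3 -m jog '[{"gripper":0,"travel":[-0.03,-0.2,0],"yaw":0},{"gripper":0,"travel":[-0.04,-0.2,0],"yaw":0},{"gripper":0,"travel":[-0.05,-0.2,0],"yaw":0},{"gripper":0,"travel":[-0.05,-0.2,0],"yaw":0},{"gripper":0,"travel":[0,0,0],"yaw":0}]' ; python3 -c "
from h import *
avg(1)"
```

```text
t: 21.15
eef_pos: [0.5093, -0.0653, 0.0706]
eef_rot: [-0.0, 0.308, 0.951, -0.0]
force: [-2.9, 1.8, -1.6]
grip_width: 0.0126
grip_force: 108.3
avg fx,fy,z,Fx,Fy,Fz [-22.44 -15.21  70.56  -3.48  -0.32  -2.09] sd [0.05 0.07] t 21.2
```

```bash
python3 -m jog '[{"gripper":0,"travel":[-0.08,-0.2,0],"yaw":0},{"gripper":0,"travel":[-0.08,-0.2,0],"yaw":0},{"gripper":0,"travel":[-0.09,-0.2,0],"yaw":0},{"gripper":0,"travel":[0,0,0],"yaw":0}]' ; python3 -c "
from h import *
avg(1)"
```

```text
t: 21.53
eef_pos: [0.5079, -0.0716, 0.0706]
eef_rot: [-0.0, 0.308, 0.951, -0.0]
force: [-3.8, 1.4, -1.4]
grip_width: 0.012
grip_force: 108.3
avg fx,fy,z,Fx,Fy,Fz [-19.92 -21.14  70.55  -4.24  -0.81  -1.38] sd [0.34 0.32] t 21.58
```

```bash
python3 -m jog '[{"gripper":0,"travel":[-0.08,-0.18,0],"yaw":0},{"gripper":0,"travel":[-0.1,-0.18,0],"yaw":0},{"gripper":0,"travel":[-0.11,-0.18,0],"yaw":0},{"gripper":0,"travel":[0,0,0],"yaw":0}]' ; python3 -c "
from h import *
avg(1)"
```

```text
t: 21.92
eef_pos: [0.5071, -0.0777, 0.0705]
eef_rot: [-0.0, 0.308, 0.951, -0.0]
force: [-4.5, 1.1, -1.4]
grip_width: 0.0127
grip_force: 108.3
avg fx,fy,z,Fx,Fy,Fz [-16.99 -26.51  70.53  -4.29  -1.47  -1.17] sd [0.   0.23] t 21.97
```

```bash
python3 -m jog '[{"gripper":0,"travel":[-0.1,-0.15,0],"yaw":0},{"gripper":0,"travel":[-0.1,-0.15,0],"yaw":0},{"gripper":0,"travel":[-0.11,-0.15,0],"yaw":0},{"gripper":0,"travel":[0,0,0],"yaw":0}]' ; python3 -c "
from h import *
avg(1)"
```

```text
t: 22.3
eef_pos: [0.5071, -0.0831, 0.0705]
eef_rot: [-0.0, 0.308, 0.951, -0.0]
force: [-4.2, 1.1, -1.8]
grip_width: 0.0127
grip_force: 108.3
avg fx,fy,z,Fx,Fy,Fz [-13.87 -30.95  70.56  -3.66  -1.99  -1.94] sd [0.36 0.38] t 22.35
```

```bash
python3 -m jog '[{"gripper":0,"travel":[-0.13,-0.15,0],"yaw":0},{"gripper":0,"travel":[-0.14,-0.15,0],"yaw":0},{"gripper":0,"travel":[-0.14,-0.15,0],"yaw":0},{"gripper":0,"travel":[0,0,0],"yaw":0}]' ; python3 -c "
from h import *
avg(1)"
```

```text
t: 22.68
eef_pos: [0.5078, -0.0892, 0.0705]
eef_rot: [-0.0, 0.308, 0.951, -0.0]
force: [-4.7, 1.4, -1.7]
grip_width: 0.0127
grip_force: 108.3
avg fx,fy,z,Fx,Fy,Fz [ -9.78 -35.48  70.52  -4.79  -1.61  -1.82] sd [0.19 0.03] t 22.73
```

```bash
python3 -m jog '[{"gripper":0,"travel":[-0.12,-0.15,0],"yaw":0},{"gripper":0,"travel":[-0.11,-0.15,0],"yaw":0},{"gripper":0,"travel":[-0.1,-0.15,0],"yaw":0},{"gripper":0,"travel":[0,0,0],"yaw":0}]' ; python3 -c "
from h import *
avg(1)"
```

```text
t: 23.07
eef_pos: [0.5079, -0.0947, 0.0706]
eef_rot: [0.0, 0.308, 0.951, -0.0]
force: [-5.3, 1.7, -1.8]
grip_width: 0.0128
grip_force: 108.3
avg fx,fy,z,Fx,Fy,Fz [ -6.45 -39.87  70.59  -5.06  -1.69  -1.69] sd [0.2  0.01] t 23.12
```

```bash
python3 -m jog '[{"gripper":0,"travel":[-0.09,-0.15,0],"yaw":0},{"gripper":0,"travel":[-0.08,-0.15,0],"yaw":0},{"gripper":0,"travel":[0,0,0],"yaw":0}]' ; python3 -c "
from h import *
avg(1)"
```

```text
t: 23.37
eef_pos: [0.5076, -0.0981, 0.0706]
eef_rot: [0.0, 0.308, 0.951, -0.0]
force: [-3.8, 1.0, -1.6]
grip_width: 0.0127
grip_force: 108.3
avg fx,fy,z,Fx,Fy,Fz [ -4.74 -42.83  70.62  -3.52  -1.39  -1.68] sd [0.19 0.01] t 23.42
```

```bash
python3 -m jog '[{"gripper":0,"travel":[-0.12,-0.15,0],"yaw":0},{"gripper":0,"travel":[-0.1,-0.15,0],"yaw":0},{"gripper":0,"travel":[-0.09,-0.15,0],"yaw":0},{"gripper":0,"travel":[0,0,0],"yaw":0}]' ; python3 -c "
from h import *
avg(1)"
```

```text
t: 23.75
eef_pos: [0.5073, -0.1036, 0.0706]
eef_rot: [-0.0, 0.308, 0.951, -0.0]
force: [-4.6, 1.7, -1.8]
grip_width: 0.0126
grip_force: 108.3
avg fx,fy,z,Fx,Fy,Fz [ -1.73 -47.39  70.56  -4.47  -1.41  -1.6 ] sd [0.23 0.12] t 23.8
```

```bash
python3 -m jog '[{"gripper":0,"travel":[-0.09,-0.18,0],"yaw":0},{"gripper":0,"travel":[-0.07,-0.18,0],"yaw":0},{"gripper":0,"travel":[-0.06,-0.18,0],"yaw":0},{"gripper":0,"travel":[0,0,0],"yaw":0}]' ; python3 -c "
from h import *
avg(1)"
```

```text
t: 24.13
eef_pos: [0.5059, -0.1093, 0.0706]
eef_rot: [0.0, 0.308, 0.951, -0.0]
force: [-3.6, 1.6, -1.6]
grip_width: 0.0129
grip_force: 108.3
avg fx,fy,z,Fx,Fy,Fz [  0.49 -52.84  70.59  -4.15  -0.82  -2.06] sd [0.29 0.03] t 24.18
```

```bash
python3 -m jog '[{"gripper":0,"travel":[-0.07,-0.2,0],"yaw":0},{"gripper":0,"travel":[-0.06,-0.2,0],"yaw":0},{"gripper":0,"travel":[-0.04,-0.2,0],"yaw":0},{"gripper":0,"travel":[0,0,0],"yaw":0}]' ; python3 -c "
from h import *
avg(1)"
```

```text
t: 24.52
eef_pos: [0.5038, -0.1152, 0.0706]
eef_rot: [0.0, 0.308, 0.951, -0.0]
force: [-3.7, 1.8, -1.5]
grip_width: 0.0122
grip_force: 108.3
avg fx,fy,z,Fx,Fy,Fz [  2.18 -58.87  70.59  -4.44  -0.11  -1.26] sd [0.42 0.62] t 24.57
```

```bash
python3 -m jog '[{"gripper":0,"travel":[-0.03,-0.2,0],"yaw":0},{"gripper":0,"travel":[-0.02,-0.2,0],"yaw":0},{"gripper":0,"travel":[-0.02,-0.2,0],"yaw":0},{"gripper":0,"travel":[-0.01,-0.2,0],"yaw":0},{"gripper":0,"travel":[0,0,0],"yaw":0}]' ; python3 -c "
from h import *
avg(1)"
```

```text
t: 24.98
eef_pos: [0.4997, -0.1221, 0.0706]
eef_rot: [0.0, 0.308, 0.951, -0.0]
force: [-3.0, 2.4, -1.5]
grip_width: 0.0127
grip_force: 108.3
avg fx,fy,z,Fx,Fy,Fz [  2.96 -66.9   70.62  -3.66   0.13  -1.2 ] sd [0.16 0.11] t 25.03
```

```bash
python3 -m jog '[{"gripper":0,"travel":[-0.02,-0.2,0],"yaw":0},{"gripper":0,"travel":[-0.01,-0.2,0],"yaw":0},{"gripper":0,"travel":[-0.01,-0.2,0],"yaw":0},{"gripper":0,"travel":[-0.01,-0.2,0],"yaw":0},{"gripper":0,"travel":[-0.01,-0.2,0],"yaw":0},{"gripper":0,"travel":[0,0,0],"yaw":0}]' ; python3 -c "
from h import *
avg(1)"
```

```text
t: 25.53
eef_pos: [0.4942, -0.1306, 0.0706]
eef_rot: [-0.0, 0.308, 0.951, -0.0]
force: [-1.9, 1.9, -1.1]
grip_width: 0.0122
grip_force: 108.3
avg fx,fy,z,Fx,Fy,Fz [  3.46 -76.98  70.59  -2.73   0.63  -1.57] sd [0.04 0.22] t 25.58
```

```bash
python3 -m jog '[{"gripper":0,"travel":[-0.05,-0.1,0],"yaw":0},{"gripper":0,"travel":[-0.01,-0.2,0],"yaw":0},{"gripper":0,"travel":[-0.01,-0.2,0],"yaw":0},{"gripper":0,"travel":[-0.01,-0.1,0],"yaw":0},{"gripper":0,"travel":[0,-0.05,0],"yaw":0},{"gripper":0,"travel":[0,0,0],"yaw":0}]' ; python3 -c "
from h import *
avg(1)"
```

```text
t: 26.08
eef_pos: [0.4912, -0.136, 0.0706]
eef_rot: [-0.0, 0.308, 0.951, -0.0]
force: [-2.4, 4.7, -1.4]
grip_width: 0.0124
grip_force: 108.3
avg fx,fy,z,Fx,Fy,Fz [  4.2  -83.14  70.57  -4.42   1.99  -1.56] sd [0.29 0.45] t 26.13
```

```bash
python3 -m jog '[{"gripper":0,"travel":[0,-0.05,0],"yaw":0},{"gripper":0,"travel":[0,-0.03,0],"yaw":0},{"gripper":0,"travel":[0,0,0],"yaw":0}]' ; python3 -c "
from h import *
avg(1)"
```

```text
t: 26.38
eef_pos: [0.4908, -0.1366, 0.0706]
eef_rot: [-0.0, 0.308, 0.951, -0.0]
force: [-2.4, 3.7, -1.7]
grip_width: 0.0127
grip_force: 108.3
avg fx,fy,z,Fx,Fy,Fz [  4.24 -83.88  70.57  -4.1    1.29  -1.07] sd [0.02 0.28] t 26.43
```

```bash
python3 -m jog '[{"gripper":0,"travel":[0,-0.05,0],"yaw":0},{"gripper":0,"travel":[0,-0.05,0],"yaw":0},{"gripper":0,"travel":[0,-0.03,0],"yaw":0},{"gripper":0,"travel":[0,0,0],"yaw":0}]' ; python3 -c "
from h import *
avg(1)"
```

```text
t: 26.77
eef_pos: [0.49, -0.1377, 0.0706]
eef_rot: [-0.0, 0.308, 0.951, -0.0]
force: [-2.0, 3.6, -2.0]
grip_width: 0.0125
grip_force: 108.3
avg fx,fy,z,Fx,Fy,Fz [  4.25 -85.23  70.58  -3.82   1.71  -1.68] sd [0.08 0.05] t 26.82
```

```bash
python3 -m jog '[{"gripper":0,"travel":[0,-0.05,0],"yaw":0},{"gripper":0,"travel":[0,-0.05,0],"yaw":0},{"gripper":0,"travel":[0,0,0],"yaw":0}]' ; python3 -c "
from h import *
avg(1)"
```

```text
t: 27.07
eef_pos: [0.4894, -0.1385, 0.0706]
eef_rot: [-0.0, 0.308, 0.951, -0.0]
force: [-1.9, 3.7, -0.9]
grip_width: 0.0126
grip_force: 108.3
avg fx,fy,z,Fx,Fy,Fz [  4.23 -86.23  70.58  -3.6    1.76  -1.29] sd [0.15 0.12] t 27.12
```

```bash
python3 -m jog '[{"gripper":0,"travel":[0,-0.05,0],"yaw":0},{"gripper":0,"travel":[0,-0.03,0],"yaw":0},{"gripper":0,"travel":[0,0,0],"yaw":0}]' ; python3 -c "
from h import *
avg(1)"
```

```text
t: 27.37
eef_pos: [0.489, -0.1391, 0.0706]
eef_rot: [-0.0, 0.308, 0.951, -0.0]
force: [-1.1, 4.2, -1.2]
grip_width: 0.0126
grip_force: 108.3
avg fx,fy,z,Fx,Fy,Fz [  4.25 -86.99  70.59  -3.53   2.25  -1.32] sd [0.18 0.53] t 27.42
```

```bash
python3 -m jog '[{"gripper":0,"travel":[0.15,0.15,0],"yaw":0},{"gripper":0,"travel":[0.3,0.2,0],"yaw":0},{"gripper":0,"travel":[0.3,0.2,0],"yaw":0},{"gripper":0,"travel":[0,0,-1],"yaw":0},{"gripper":0,"travel":[0,0,-2],"yaw":0},{"gripper":0,"travel":[0,0,-2],"yaw":0},{"gripper":0,"travel":[0,0,-2],"yaw":0},{"gripper":0,"travel":[0,0,-1],"yaw":0},{"gripper":0,"travel":[0,0,0],"yaw":6.53},{"gripper":0,"travel":[0,0,0],"yaw":6.53},{"gripper":0,"travel":[0,0,0],"yaw":6.53},{"gripper":0,"travel":[0,0,0],"yaw":6.53},{"gripper":0,"travel":[0,0,0],"yaw":6.53},{"gripper":0,"travel":[0,0,0],"yaw":6.53},{"gripper":0,"travel":[0,0,0],"yaw":0},{"gripper":0,"travel":[0,0,0],"yaw":0}]'; python3 -c "
from h import *
st(); s=telemetry.read_state(); d=np.array([.4230,-.3765])-s['eef_pos'][:2]; q=s['eef_rot']; a=2*np.arctan2(q[2],q[1])-np.pi/2
print('dx',d@[-np.sin(a),np.cos(a)],'dy',d@[np.cos(a),np.sin(a)],np.degrees(a))"
```

```text
t: 28.75
eef_pos: [0.4864, -0.1302, 0.1508]
eef_rot: [0.0, 0.607, 0.794, -0.0]
force: [-0.3, -0.6, -2.2]
grip_width: 0.0126
grip_force: 108.3
t 28.75 fx -3.07 fy -81.30 mm z 150.77 | Fx 0.07 Fy -0.66 Fz -2.19 | M [ 0.02  0.06 -0.03] ang 15.19 grip 0.0126
dx -0.22103944345514404 dy -0.12570198695613344 15.18990140201949
```

```bash
python3 -m jog '[{"gripper":0,"travel":[-2.46,-1.4,0],"yaw":0},{"gripper":0,"travel":[-2.46,-1.4,0],"yaw":0},{"gripper":0,"travel":[-2.46,-1.4,0],"yaw":0},{"gripper":0,"travel":[-2.46,-1.4,0],"yaw":0},{"gripper":0,"travel":[-2.46,-1.4,0],"yaw":0},{"gripper":0,"travel":[-2.46,-1.4,0],"yaw":0},{"gripper":0,"travel":[-2.46,-1.4,0],"yaw":0},{"gripper":0,"travel":[-2.46,-1.4,0],"yaw":0},{"gripper":0,"travel":[-2.4,-1.37,0],"yaw":0},{"gripper":0,"travel":[0,0,0],"yaw":0},{"gripper":0,"travel":[0,0,0],"yaw":0},{"gripper":0,"travel":[0,0,0],"yaw":0}]'
python3 - <<'E'
from h import *
w=viewer.read_camera('wrist'); im=w['image']; cv2.imwrite('pics/w6.png',cv2.resize(im[110:320,200:360],(456,600),interpolation=2))
s=telemetry.read_state(); d=np.array([.4230,-.3765])-s['eef_pos'][:2]; q=s['eef_rot']; a=2*np.arctan2(q[2],q[1])-np.pi/2
print(s['eef_pos'],'dx',d@[-np.sin(a),np.cos(a)],'dy',d@[np.cos(a),np.sin(a)],np.degrees(a))
E
```

```text
t: 29.75
eef_pos: [0.4218, -0.3757, 0.1505]
eef_rot: [-0.0, 0.608, 0.794, 0.0]
force: [0.2, 0.4, -1.6]
grip_width: 0.0126
grip_force: 108.3
[ 0.42196962 -0.37537687  0.15061436] dx -0.0013529175606350414 dy 0.0007019470815958546 15.111859479547126
```

View pics/w6.png

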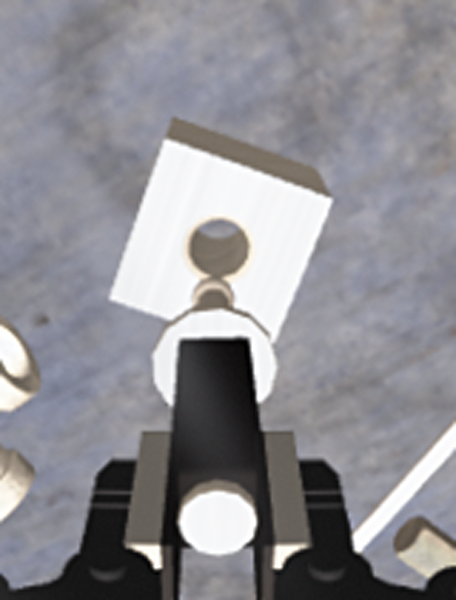

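The stylus sits in the grip as before (ball at (213,290)), with the hole at (218,247), so I'll lower it in.

```bash
python3 -m jog '[{"gripper":0,"travel":[-0.13,0.07,0],"yaw":0},{"gripper":0,"travel":[0,0,1.5],"yaw":0},{"gripper":0,"travel":[0,0,1.5],"yaw":0},{"gripper":0,"travel":[0,0,1],"yaw":0},{"gripper":0,"travel":[0,0,0.5],"yaw":0},{"gripper":0,"travel":[0,0,0.5],"yaw":0},{"gripper":0,"travel":[0,0,0],"yaw":0}]'; python3 -m jog '[{"gripper":0,"travel":[0,0,1],"yaw":0},{"gripper":0,"travel":[0,0,1],"yaw":0},{"gripper":0,"travel":[0,0,1],"yaw":0},{"gripper":0,"travel":[0,0,0.5],"yaw":0},{"gripper":0,"travel":[0,0,0.3],"yaw":0},{"gripper":0,"travel":[0,0,0.2],"yaw":0},{"gripper":0,"travel":[0,0,0],"yaw":0},{"gripper":0,"travel":[0,0,0],"yaw":0}]'
```

```text
t: 30.38
eef_pos: [0.4229, -0.3766, 0.1001]
eef_rot: [-0.0, 0.609, 0.794, 0.0]
force: [-0.0, 0.5, -2.4]
grip_width: 0.0122
grip_force: 108.4
t: 31.05
eef_pos: [0.4229, -0.3773, 0.0608]
eef_rot: [0.0, 0.609, 0.793, -0.0]
force: [-0.1, 0.1, -0.7]
grip_width: 0.0126
grip_force: 108.4
```

```bash
python3 -m jog '[{"gripper":0,"travel":[0,0,0.1],"yaw":0},{"gripper":0,"travel":[0,0,0.05],"yaw":0},{"gripper":0,"travel":[0,0,0],"yaw":0},{"gripper":0,"travel":[0,0,0],"yaw":0}]'; python3 -c "
from h import *
avg(1)"
```

```text
t: 31.38
eef_pos: [0.4229, -0.3772, 0.0593]
eef_rot: [0.0, 0.609, 0.793, -0.0]
force: [-0.7, -0.1, 0.7]
grip_width: 0.0123
grip_force: 108.6
avg fx,fy,z,Fx,Fy,Fz [ 8.9930e+01 -3.1874e+02  5.9290e+01 -4.8000e-01 -5.0000e-02  8.3000e-01] sd [0.04 0.46] t 31.43
```

Fz has swung from -1.7 to about +0.8, so the collar is resting on the block. Opening the gripper and backing straight up.

```bash
python3 -m jog '[{"gripper":2,"travel":[0,0,0],"yaw":0},{"gripper":3,"travel":[0,0,0],"yaw":0},{"gripper":5,"travel":[0,0,0],"yaw":0},{"gripper":7,"travel":[0,0,0],"yaw":0},{"gripper":8.5,"travel":[0,0,0],"yaw":0},{"gripper":8.5,"travel":[0,0,0],"yaw":0},{"gripper":8.5,"travel":[0,0,0],"yaw":0},{"gripper":8.5,"travel":[0,0,0],"yaw":0},{"gripper":8.5,"travel":[0,0,-1],"yaw":0},{"gripper":8.5,"travel":[0,0,-2],"yaw":0},{"gripper":8.5,"travel":[0,0,-2],"yaw":0},{"gripper":8.5,"travel":[0,0,-2],"yaw":0},{"gripper":8.5,"travel":[0,0,-2],"yaw":0},{"gripper":8.5,"travel":[0,0,-2],"yaw":0},{"gripper":8.5,"travel":[0,0,-1],"yaw":0},{"gripper":8.5,"travel":[-3,0,0],"yaw":0},{"gripper":8.5,"travel":[-3,0,0],"yaw":0},{"gripper":8.5,"travel":[0,0,0],"yaw":0},{"gripper":8.5,"travel":[0,0,0],"yaw":0}]'
python3 - <<'E'
from h import *
w=viewer.read_camera('wrist')['image']; s=viewer.read_camera('scene')['image']
cv2.imwrite('pics/w7.png',np.hstack([cv2.resize(w[60:270,180:360],(456,532)),cv2.resize(s[180:280,280:345],(338,532))]))
E
```

```text
t: 33.02
eef_pos: [0.4383, -0.436, 0.1791]
eef_rot: [-0.0, 0.609, 0.793, 0.0]
force: [0.4, 0.8, -0.0]
grip_width: 0.0852
grip_force: 0.0
```

View pics/w7.png

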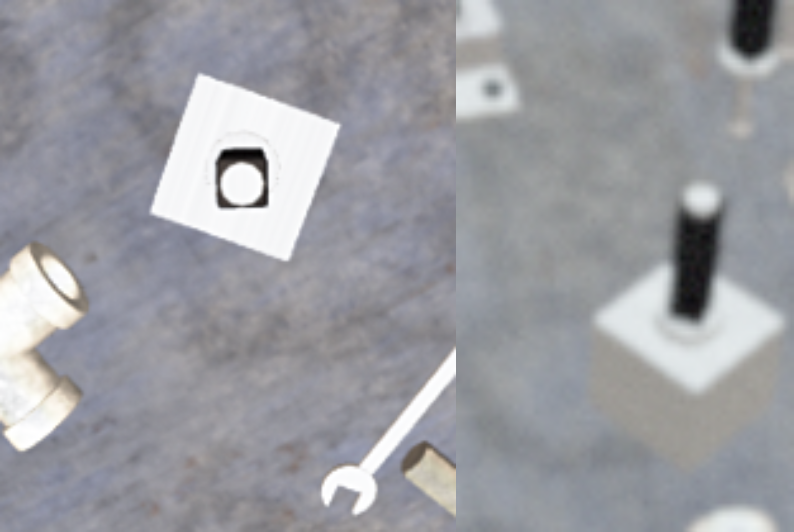

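The stylus hangs upright in its stand with the collar flat on the block (left crop around (241,180)), and the gripper is clear. Handing in.

```bash
python3 -c "
from plant import bot
print(bot.job_done())"
```

```text
the job is handed in; nothing more can be done
None
```

The stylus ran once along the cam's edge, from about 4 mm short of the tall stop (the cam seems to end before the stop) to the low-stop corner; contact read about 2 to 6 N at each check. It now hangs in its stand, let go, and the job is handed in with no verdict shown.

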